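# Size a levelling foot in a stepped gauge

## Task

Find out the size of the instrument foot that stands inside the square frame: pick it up by its stem and try it, base first, in the sloping stepped gauge, pressing it lightly on each pocket in turn from the smallest upward, until it enters one. Leave it there, fully home in the first pocket that takes it, and let go; never put it into a bigger one, and leave the other two feet and the things around where they are.

Things in the scene. Friction and masses are not known exactly. Their poses are not given: they have to be found in the camera images.
- foot_a_mid (a point): Levelling foot, standing upright: round steel base 14 mm thick, on it an aluminium stem 14 mm across, 40 mm long; 54 mm tall, 40-85 g. Base 24.5, 28.5 or 32.5 mm across: the three feet differ, which is which is not told. Point: on the axis, 27 mm above the underside; z along the stem, away from the base. The foot wanted is the one inside the frame.
- foot_b_mid (a point): Levelling foot, standing upright: round steel base 14 mm thick, on it an aluminium stem 14 mm across, 40 mm long; 54 mm tall, 40-85 g. Base 24.5, 28.5 or 32.5 mm across: the three feet differ, which is which is not told. Point: on the axis, 27 mm above the underside; z along the stem, away from the base. The foot wanted is the one inside the frame.
- foot_c_mid (a point): Levelling foot, standing upright: round steel base 14 mm thick, on it an aluminium stem 14 mm across, 40 mm long; 54 mm tall, 40-85 g. Base 24.5, 28.5 or 32.5 mm across: the three feet differ, which is which is not told. Point: on the axis, 27 mm above the underside; z along the stem, away from the base. The foot wanted is the one inside the frame.
- frame_mid (a point): Square frame of steel bar fixed flat on the table, 80 mm inside, 92 mm outside, 6 mm high, open in the middle, so that the foot inside stands on the table itself. Point: its centre, on the table; x and y along its sides. Two more feet stand outside it, about 110 to 135 mm from this point.
- slot1 (a point): Gauge pocket 1 (smallest, at the robot's left end of the row): 22 mm wide, 46 mm long down the slope, 14 mm deep, flat floor, 1.5 mm chamfers. Point: middle of the mouth, level with the gauge's face. x down the slope, away from the robot; y across the width, along the row towards the smaller pockets; z straight out of the face, 25 degrees from vertical, leaning away from the robot.
- slot2 (a point): Gauge pocket 2 (second smallest): 26 mm wide, 46 mm long down the slope, 14 mm deep, flat floor, 1.5 mm chamfers. Point: middle of the mouth, level with the gauge's face. x down the slope, away from the robot; y across the width, along the row towards the smaller pockets; z straight out of the face, 25 degrees from vertical, leaning away from the robot.
- slot3 (a point): Gauge pocket 3 (middle of the row): 30 mm wide, 46 mm long down the slope, 14 mm deep, flat floor, 1.5 mm chamfers. Point: middle of the mouth, level with the gauge's face. x down the slope, away from the robot; y across the width, along the row towards the smaller pockets; z straight out of the face, 25 degrees from vertical, leaning away from the robot.
- slot4 (a point): Gauge pocket 4 (second largest): 34 mm wide, 46 mm long down the slope, 14 mm deep, flat floor, 1.5 mm chamfers. Point: middle of the mouth, level with the gauge's face. x down the slope, away from the robot; y across the width, along the row towards the smaller pockets; z straight out of the face, 25 degrees from vertical, leaning away from the robot.
- slot5 (a point): Gauge pocket 5 (largest, at the robot's right end of the row): 38 mm wide, 46 mm long down the slope, 14 mm deep, flat floor, 1.5 mm chamfers. Point: middle of the mouth, level with the gauge's face. x down the slope, away from the robot; y across the width, along the row towards the smaller pockets; z straight out of the face, 25 degrees from vertical, leaning away from the robot.
- gauge: Stepped gauge, fixed: dark stand 88 x 206 mm with an aluminium plate 64 x 198 x 20 mm, face sloping 25 degrees, falling away from the robot; five pockets in a row, 8 mm apart, mouths about 48 mm up. A foot's own pocket is 1.5 mm wider than its base, the one below 2.5 mm too narrow; home, the base is on the floor, flush with the face. Origin: centre of underside; x away from robot, z up.
- board: Bystander: loose green circuit board, 100 x 130 mm, up to 22 mm high; origin centre of underside.
- bin: Bystander: loose open yellow parts bin, 90 x 120 x 45 mm; origin centre of underside.
- spool: Bystander: loose small dark wire spool, 48 mm across, 40 mm tall, standing on its end between the gauge and the frame, on the robot's side; origin centre of underside.
- driver: Bystander: loose screwdriver, 170 mm long, lying on the robot's side of the gauge.
- spanner: Bystander: loose spanner, 160 mm long, lying to the left of the gauge.
- meter: Bystander: loose yellow hand meter, 150 x 78 x 34 mm; origin centre of underside.
- jar: Bystander: loose clear jar, 52 mm across, 65 mm tall; origin centre of underside.

How it is judged:
On the way, in this order (a step that is already met when the one before it is completed fails the run):
1. the foot from the frame is pressed on the smallest pocket, in line with it ((((x of foot_a_mid in the frame of slot1 between -0.018 and 0.018 m and y of foot_a_mid in the frame of slot1 between -0.008 and 0.008 m and z of foot_a_mid in the frame of slot1 between 0.021 and 0.033 m and angle between the z axis of foot_a_mid and the z axis of slot1, either way round below 0.3 rad and contact force between foot_a and gauge above 1 N) and horizontal distance between each of foot_b_mid, foot_c_mid and frame_mid above 0.06 m and distance of each of foot_b_mid, foot_c_mid from where it was at the start of the episode below 0.02 m) or ((x of foot_b_mid in the frame of slot1 between -0.018 and 0.018 m and y of foot_b_mid in the frame of slot1 between -0.008 and 0.008 m and z of foot_b_mid in the frame of slot1 between 0.021 and 0.033 m and angle between the z axis of foot_b_mid and the z axis of slot1, either way round below 0.3 rad and contact force between foot_b and gauge above 1 N) and horizontal distance between each of foot_a_mid, foot_c_mid and frame_mid above 0.06 m and distance of each of foot_a_mid, foot_c_mid from where it was at the start of the episode below 0.02 m) or ((x of foot_c_mid in the frame of slot1 between -0.018 and 0.018 m and y of foot_c_mid in the frame of slot1 between -0.008 and 0.008 m and z of foot_c_mid in the frame of slot1 between 0.021 and 0.033 m and angle between the z axis of foot_c_mid and the z axis of slot1, either way round below 0.3 rad and contact force between foot_c and gauge above 1 N) and horizontal distance between each of foot_a_mid, foot_b_mid and frame_mid above 0.06 m and distance of each of foot_a_mid, foot_b_mid from where it was at the start of the episode below 0.02 m))).
2. then it is brought to the second pocket (if that pocket refuses it, pressed on it) (((x of foot_a_mid in the frame of slot2 between -0.018 and 0.018 m and y of foot_a_mid in the frame of slot2 between -0.008 and 0.008 m and z of foot_a_mid in the frame of slot2 between 0.023 and 0.034 m and angle between the z axis of foot_a_mid and the z axis of slot2, either way round below 0.3 rad) or (x of foot_b_mid in the frame of slot2 between -0.018 and 0.018 m and y of foot_b_mid in the frame of slot2 between -0.008 and 0.008 m and z of foot_b_mid in the frame of slot2 between 0.021 and 0.033 m and angle between the z axis of foot_b_mid and the z axis of slot2, either way round below 0.3 rad and contact force between foot_b and gauge above 1 N) or (x of foot_c_mid in the frame of slot2 between -0.018 and 0.018 m and y of foot_c_mid in the frame of slot2 between -0.008 and 0.008 m and z of foot_c_mid in the frame of slot2 between 0.021 and 0.033 m and angle between the z axis of foot_c_mid and the z axis of slot2, either way round below 0.3 rad and contact force between foot_c and gauge above 1 N))).
3. then it goes 5 mm into the second pocket or, refused there, is brought to the third (if the third refuses it too, pressed on it) (((x of foot_a_mid in the frame of slot2 between -0.018 and 0.018 m and y of foot_a_mid in the frame of slot2 between -0.004 and 0.004 m and z of foot_a_mid in the frame of slot2 between 0.007 and 0.022 m and angle between the z axis of foot_a_mid and the z axis of slot2, either way round below 0.15 rad) or (x of foot_b_mid in the frame of slot3 between -0.018 and 0.018 m and y of foot_b_mid in the frame of slot3 between -0.008 and 0.008 m and z of foot_b_mid in the frame of slot3 between 0.023 and 0.034 m and angle between the z axis of foot_b_mid and the z axis of slot3, either way round below 0.3 rad) or (x of foot_c_mid in the frame of slot3 between -0.018 and 0.018 m and y of foot_c_mid in the frame of slot3 between -0.008 and 0.008 m and z of foot_c_mid in the frame of slot3 between 0.021 and 0.033 m and angle between the z axis of foot_c_mid and the z axis of slot3, either way round below 0.3 rad and contact force between foot_c and gauge above 1 N))).
4. then it is at least 11 mm deep in the first pocket that takes it (((x of foot_a_mid in the frame of slot2 between -0.018 and 0.018 m and y of foot_a_mid in the frame of slot2 between -0.004 and 0.004 m and z of foot_a_mid in the frame of slot2 between 0.007 and 0.016 m and angle between the z axis of foot_a_mid and the z axis of slot2, either way round below 0.15 rad) or (x of foot_b_mid in the frame of slot3 between -0.018 and 0.018 m and y of foot_b_mid in the frame of slot3 between -0.004 and 0.004 m and z of foot_b_mid in the frame of slot3 between 0.007 and 0.016 m and angle between the z axis of foot_b_mid and the z axis of slot3, either way round below 0.15 rad) or (x of foot_c_mid in the frame of slot4 between -0.018 and 0.018 m and y of foot_c_mid in the frame of slot4 between -0.004 and 0.004 m and z of foot_c_mid in the frame of slot4 between 0.007 and 0.016 m and angle between the z axis of foot_c_mid and the z axis of slot4, either way round below 0.15 rad))).
At the end, for the whole second after the job is handed in: The foot from the frame rests released in the smallest pocket that takes it, its base at least 11 mm deep (of 14) and its stem within 0.15 rad of the pocket's z; the other two feet are within 20 mm of where they stood ((((x of foot_a_mid in the frame of slot2 between -0.018 and 0.018 m and y of foot_a_mid in the frame of slot2 between -0.004 and 0.004 m and z of foot_a_mid in the frame of slot2 between 0.007 and 0.016 m and angle between the z axis of foot_a_mid and the z axis of slot2, either way round below 0.15 rad) and linear speed of foot_a below 0.02 m/s and horizontal distance between each of foot_b_mid, foot_c_mid and frame_mid above 0.06 m and distance of each of foot_b_mid, foot_c_mid from where it was at the start of the episode below 0.02 m) or ((x of foot_b_mid in the frame of slot3 between -0.018 and 0.018 m and y of foot_b_mid in the frame of slot3 between -0.004 and 0.004 m and z of foot_b_mid in the frame of slot3 between 0.007 and 0.016 m and angle between the z axis of foot_b_mid and the z axis of slot3, either way round below 0.15 rad) and linear speed of foot_b below 0.02 m/s and horizontal distance between each of foot_a_mid, foot_c_mid and frame_mid above 0.06 m and distance of each of foot_a_mid, foot_c_mid from where it was at the start of the episode below 0.02 m) or ((x of foot_c_mid in the frame of slot4 between -0.018 and 0.018 m and y of foot_c_mid in the frame of slot4 between -0.004 and 0.004 m and z of foot_c_mid in the frame of slot4 between 0.007 and 0.016 m and angle between the z axis of foot_c_mid and the z axis of slot4, either way round below 0.15 rad) and linear speed of foot_c below 0.02 m/s and horizontal distance between each of foot_a_mid, foot_b_mid and frame_mid above 0.06 m and distance of each of foot_a_mid, foot_b_mid from where it was at the start of the episode below 0.02 m))); the robot touches nothing.
It fails at once if the foot is put more than 5 mm into a pocket larger than its own ((x of foot_a_mid in the frame of slot3 between -0.018 and 0.018 m and y of foot_a_mid in the frame of slot3 between -0.004 and 0.004 m and z of foot_a_mid in the frame of slot3 between 0.007 and 0.022 m and angle between the z axis of foot_a_mid and the z axis of slot3, either way round below 0.15 rad) or (x of foot_a_mid in the frame of slot4 between -0.018 and 0.018 m and y of foot_a_mid in the frame of slot4 between -0.004 and 0.004 m and z of foot_a_mid in the frame of slot4 between 0.007 and 0.022 m and angle between the z axis of foot_a_mid and the z axis of slot4, either way round below 0.15 rad) or (x of foot_a_mid in the frame of slot5 between -0.018 and 0.018 m and y of foot_a_mid in the frame of slot5 between -0.004 and 0.004 m and z of foot_a_mid in the frame of slot5 between 0.007 and 0.022 m and angle between the z axis of foot_a_mid and the z axis of slot5, either way round below 0.15 rad) or (x of foot_b_mid in the frame of slot4 between -0.018 and 0.018 m and y of foot_b_mid in the frame of slot4 between -0.004 and 0.004 m and z of foot_b_mid in the frame of slot4 between 0.007 and 0.022 m and angle between the z axis of foot_b_mid and the z axis of slot4, either way round below 0.15 rad) or (x of foot_b_mid in the frame of slot5 between -0.018 and 0.018 m and y of foot_b_mid in the frame of slot5 between -0.004 and 0.004 m and z of foot_b_mid in the frame of slot5 between 0.007 and 0.022 m and angle between the z axis of foot_b_mid and the z axis of slot5, either way round below 0.15 rad) or (x of foot_c_mid in the frame of slot5 between -0.018 and 0.018 m and y of foot_c_mid in the frame of slot5 between -0.004 and 0.004 m and z of foot_c_mid in the frame of slot5 between 0.007 and 0.022 m and angle between the z axis of foot_c_mid and the z axis of slot5, either way round below 0.15 rad)).
It fails at once if a second foot is moved by more than 20 mm (distance of each of foot_a_mid, foot_b_mid from where it was at the start of the episode above 0.02 m or distance of each of foot_a_mid, foot_c_mid from where it was at the start of the episode above 0.02 m or distance of each of foot_b_mid, foot_c_mid from where it was at the start of the episode above 0.02 m).
It fails at once if a bystander is moved by more than 30 mm (distance of any of board, bin, spool, driver, spanner, meter, jar from where it was at the start of the episode above 0.03 m).
It also fails if it takes over 61 s, if anything falls off the work surface, if the arm or the gripper's body presses on something with over 40 N, if the wrist force passes 120 N, or if a joint passes its speed limit or range.

## Robot

A 6-joint arm with a two-finger parallel gripper is mounted at the origin on the work surface. World frame = base frame: x ahead of the robot, y to its left, z up, the work surface at z = 0. Lengths are in m, angles in rad, forces in N, time in s.
With the tool pointing down it reaches from about 0.275 to 1 m from the base axis. Payload 8.4 kg.
Tool frame: the origin (TCP) lies midway between the tips of the shut fingers; the grasp point (between the pads) lies 19 mm behind it; z points along the fingers, y is the direction in which the jaws open and shut (so a half turn about z gives the same grasp; the last joint's range is limited). The gripper opens to 85 mm and grips with 20 to 120 N. Pads are 22 mm wide; open, the fingers measure 114 mm over their backs; the gripper's body (76 mm by 85 mm) begins 54 mm behind the grasp point. The pads swing forward as they close: fully open they stand 13 mm farther back than shut.
Start: joints at [-1.149, 0.353, 1.633, -0, 1.155, -0.002], TCP at [0.257, -0.57, 0.198] pointing down, gripper open.
Joint ranges: [-2.63, 2.63], [-0.92, 2.1], [0.06, 2.66], [-1.3, 4.44], [0, 2.69], [-3.02, 3.02]. Speed limits (rad/s): [2.22, 2.22, 2.79, 3.14, 3.14, 3.14].

## Interface

Orientations are given as a unit quaternion [w, x, y, z].
In Python, from bench import * gives the robot as it stands. The module is installed in compiled form; this text tells all that it offers.
- The arm moves only by the tool step_arm, never from a script. Its argument "targets" is a list of rows, each a list of 3 entries, a list of its own where there are three numbers: the shift along the tool's x, y, z in m, then the turn about the tool's z in degrees, then the finger opening in m, from 0 to 0.0854. A call has 1 to 8 rows; each row is the pose to reach, as a shift and turn from the pose measured when the call began, along the tool's axes at that moment; what a row does not reach only later rows make up. A row lasts 1/8 s, in which the tool goes at most 62.5 mm and 10.7 degrees, less where a joint would pass 70% of its speed; a pose out of reach is approached as far as the arm can. A call with a gripper value outside its range is refused whole. The fingers move at their own pace and stop on an object; the grip force is fixed at half the most. Time passes only in rows, so rows that repeat a pose let the fingers close. It gives the time, the measured TCP pose, the force and the opening at its end, in the units of the state.
- sense(): the state, without advancing time (a new reading comes with each control period).
- snapshot(name): name is "side" or "top"; returns the picture (480x640x3 uint8, red, green, blue); there is no depth.
- camera_model(name): a dict with "intrinsics" (3x3 intrinsics, pixels), "k1" (the pictures are not rectified: a ray, as slopes to the right and down, at radius r is drawn at 1 + k1 r^2 times it, then the intrinsics apply), "view" (4x4, takes a point from world to camera coordinates). Camera axes: x right, y up, looking along -z (the intrinsics and any distortion apply to the point x, -y, -z); pixel columns grow to the right and rows downward; lengths in m; the calibration is good to about 2 mm. A picture is of the moment at which its call begins. camera_model takes no time and is no camera call.
- close_job(): hands the job in, once; it reports no verdict.
The state is a dict: "time": time; "joints": joint angles; "dq": joint speeds; "joint_efforts": joint torques, N m; "ee_pos": TCP position; "tool_rot": TCP orientation; "wrist_force": force on the tool from outside, world axes, zero at the start; "wrist_torque": the same for the moment, N m; "width": finger opening in m.
Only numpy, scipy, OpenCV 4.12 (cv2) and the standard library are available. Lean on these libraries where they do the work, as an engineer would, in place of code of your own. Each camera call takes 0.05 s, during which the arm holds its last target. There are 200 camera calls.

## Working session

There is one attempt and no reset: what is moved stays moved. The work goes in short steps, Python scripts to look and compute and a tool call to move; the robot and the scene stay as the last step left them, time stands still between calls to the robot, and variables do not carry over. Pictures are saved under pics/ and viewed, about 8 in all and at most 12, crops included, and the job is handed in when it is done.

Besides the shell and the picture viewer there is one more tool, called after ">>>" as name(argument=value, ...), one argument or row to a line, values as JSON. step_arm: Moves the arm, as the interface text tells. Its arguments: {"type":"object","properties":{"targets":{"type":"array"}},"required":["targets"]}

```bash
mkdir -p pics; python3 - <<'E'
from bench import *
import cv2,numpy as np
s=sense();print({k:np.round(v,3).tolist() for k,v in s.items()})
for n in("top","side"):
    im=snapshot(n);cv2.imwrite(f"pics/{n}0.png",im[:,:,::-1]);c=camera_model(n);print(n,c)
E
```

```text
{'time': 0.0, 'joints': [-1.149, 0.354, 1.634, 0.0, 1.155, -0.002], 'dq': [-0.001, -0.001, -0.0, -0.001, -0.0, 0.002], 'joint_efforts': [-0.001, -60.526, -34.206, 0.0, 0.01, -0.0], 'ee_pos': [0.257, -0.569, 0.197], 'tool_rot': [-0.001, 0.978, 0.21, -0.0], 'wrist_force': [-0.159, -0.226, -0.034], 'wrist_torque': [0.027, -0.015, 0.018], 'width': 0.086}
top {'intrinsics': array([[560.67365928,   0.        , 325.87233183],
       [  0.        , 560.67365928, 243.36478025],
       [  0.        ,   0.        ,   1.        ]]), 'k1': -0.0017825437005432342, 'view': array([[-0.01634864, -0.99985632,  0.00447936,  0.00121101],
       [ 0.99691076, -0.01595594,  0.07690483, -0.54721662],
       [-0.07682231,  0.00572281,  0.99702838, -1.15528248],
       [ 0.        ,  0.        ,  0.        ,  1.        ]])}
side {'intrinsics': array([[541.41052339,   0.        , 316.47371356],
       [  0.        , 541.41052339, 244.89261472],
       [  0.        ,   0.        ,   1.        ]]), 'k1': -0.16768001120625317, 'view': array([[ 0.98174826, -0.19010289,  0.00558992, -0.55731397],
       [ 0.12311301,  0.65764602,  0.7431991 , -0.12390908],
       [-0.14496048, -0.72894623,  0.66904697, -1.01527688],
       [ 0.        ,  0.        ,  0.        ,  1.        ]])}
```

View pics/top0.png

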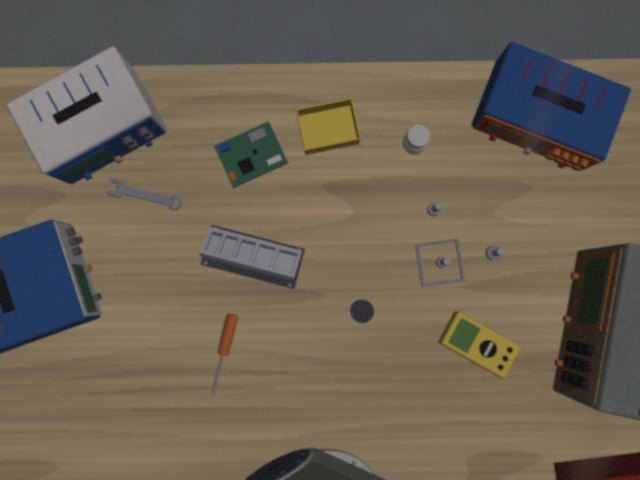

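View pics/side0.png

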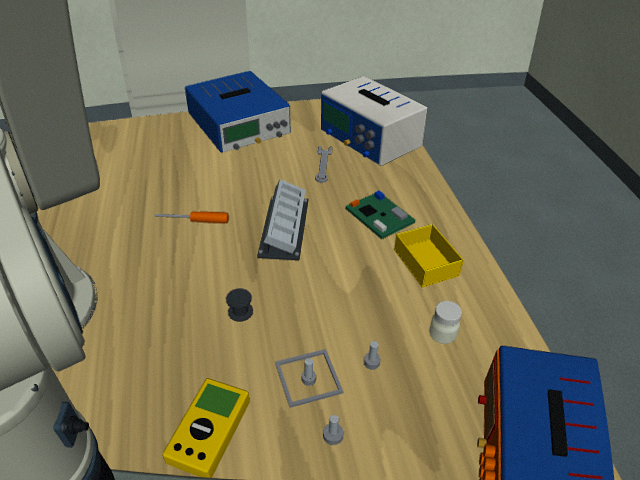

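The top view shows the gauge around (252,256), frame (440,262) with its foot (443,262), the other feet at (434,208) and (495,252), and the spool at (362,311). The side view shows the gauge at (285,220) and the frame at (309,377). Next I'll zoom in on the gauge and frame.

```bash
cat > h.py <<'E'
from bench import *
import cv2,numpy as np
def proj(n,P):
    c=camera_model(n);V=c["view"];P=np.atleast_2d(P)
    q=P@V[:3,:3].T+V[:3,3];s=np.stack([q[:,0]/-q[:,2],-q[:,1]/-q[:,2]],1)
    s*=1+c["k1"]*(s**2).sum(1,keepdims=True);K=c["intrinsics"]
    return s*[K[0,0],K[1,1]]+K[:2,2]
def ray(n,uv):
    c=camera_model(n);V=c["view"]
    s=cv2.undistortPoints(np.array([[uv]],float),c["intrinsics"],np.array([c["k1"],0,0,0,0]))[0,0]
    R=V[:3,:3];return -R.T@V[:3,3],R.T@np.array([s[0],-s[1],-1])
def onz(n,uv,z):
    o,d=ray(n,uv);return o+d*(z-o[2])/d[2]
def tri(a,b):
    (o,d),(p,e)=ray("top",a),ray("side",b)
    t=np.linalg.lstsq(np.stack([d,-e],1),p-o,rcond=None)[0]
    x,y=o+d*t[0],p+e*t[1];return (x+y)/2,np.linalg.norm(x-y)
def crop(im,x,y,w,h,f):return cv2.resize(im[y:y+h,x:x+w],None,fx=f,fy=f,interpolation=cv2.INTER_CUBIC)
E
python3 - <<'E'
from h import *
t=cv2.imread("pics/top0.png");s=cv2.imread("pics/side0.png")
a=crop(t,195,220,115,72,4);b=crop(s,252,172,64,96,6)[:,:340]
o=np.zeros((580,800,3),np.uint8);o[:288,:460]=a;o[:576,460:800]=b
c=crop(t,408,195,100,95,3);o[290:575,:300]=c
cv2.imwrite("pics/m1.png",np.clip(o*1.4,0,255).astype(np.uint8))
E
```

```text
(no output)
```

View pics/m1.png

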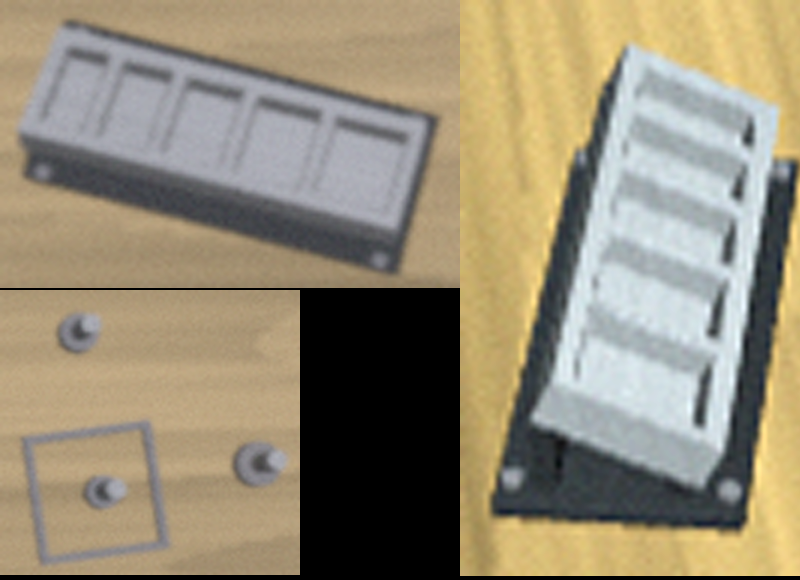

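```bash
python3 - <<'E'
from h import *
t=cv2.imread("pics/top0.png")
g=crop(t,197,222,110,70,7.2).astype(float);g=np.clip((g-50)*2.2,0,255).astype(np.uint8)
for i in range(0,110,10):cv2.putText(g,str(197+i),(int(i*7.2),12),0,.4,(0,255,255));cv2.line(g,(int(i*7.2),14),(int(i*7.2),22),(0,255,255))
for i in range(0,70,10):cv2.putText(g,str(222+i),(0,int(i*7.2)+4),0,.4,(0,0,255))
cv2.imwrite("pics/m2.png",g)
# feet blobs: stem tops
for n in("top","side"):
    im=cv2.imread(f"pics/{n}0.png");hsv=cv2.cvtColor(im,cv2.COLOR_BGR2HSV)
    m=((hsv[:,:,1]<50)&(hsv[:,:,2]>60)).astype(np.uint8)
    k,l,st,c=cv2.connectedComponentsWithStats(m)
    for i in range(1,k):
        if 15<st[i][4]<3000:print(n,st[i],c[i].round(1))
E
```

```text
top [596  74  19   8  20] [604.8  77.4]
top [616  82  16  17  26] [625.7  88.4]
top [619 100   9  23  26] [622.9 111.1]
top [403 124  28  30 607] [416.3 138.8]
top [139 127  10   7  46] [143.6 130.2]
top [248 128  19  15 181] [257.  134.7]
top [603 132  13  29  34] [609.5 147.1]
top [124 136   9   7  47] [127.5 139.1]
top [140 139  13   8  19] [147.7 144.1]
top [266 154  17  12 121] [273.8 159.7]
top [ 73 171  22  13  29] [ 84.8 177.9]
top [107 178  74  32 717] [142.8 194.5]
top [428 202  14  14 148] [434.4 208.4]
top [  53  220   48  100 1274] [ 75.5 264.2]
top [ 24 223  16   6  16] [ 31.5 225.5]
top [  7 229  16   6  16] [ 14.5 231.5]
top [415 238  50  49 546] [439.7 262.2]
top [486 245  18  16 200] [494.2 252.4]
top [436 257  15  11 122] [442.8 261.7]
top [201 260   8   6  28] [204.8 262.7]
top [285 283   8   5  27] [289.1 285. ]
top [483 342  11  15  72] [488.2 348.6]
top [211 356  13  39 129] [216.7 375.4]
top [ 278  448  107   32 1062] [336.6 463.2]
side [ 220  107   71   45 1246] [259.3 127.9]
side [359 125   6   6  24] [361.3 127.2]
side [369 130   5   7  22] [371.3 133. ]
side [358 135   5   7  24] [360.4 137.4]
side [368 141   6   6  24] [370.6 143.4]
side [315 146  17  37 302] [322.7 164.4]
side [ 263  179   44   75 1998] [285.2 216.9]
side [391 207  16  13 116] [398.9 212.7]
side [155 214  35   4  85] [171.8 215.4]
side [374 220  13  12  93] [379.8 225.4]
side [  38  222   59  106 1637] [ 74.1 282.1]
side [ 430  301   32   43 1032] [445.5 321.8]
side [364 341  16  29 308] [372.3 356.6]
side [ 275  349   68   58 1061] [308.3 376.6]
side [323 415  21  30 422] [333.1 431.1]
side [192 423  19  10  90] [200.8 427.4]
side [112 470 104  10 468] [147.9 476.4]
```

View pics/m2.png

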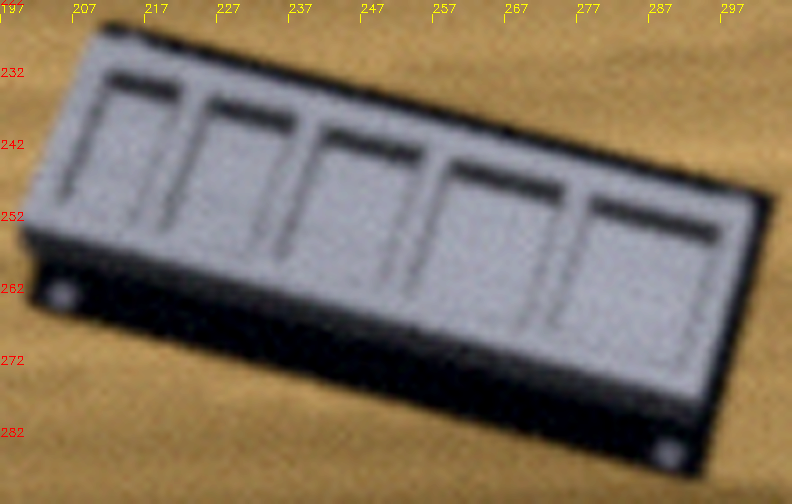

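```bash
python3 - <<'E'
from h import *
f=lambda p:((p[0]+.5)/7.2-.5+197,(p[1]+.5)/7.2-.5+222)
T=[f(p) for p in[(22,230),(703,402),(757,195),(97,32)]]
g=lambda p:((p[0]-460+.5)/6-.5+252,(p[1]+.5)/6-.5+172)
S=[g(p) for p in[(628,48),(555,385),(728,440),(778,103)]]
P=[]
for a,b in zip(T,S):
    p,e=tri(a,b);P.append(p);print("tri",p.round(4),e.round(4))
Z=[.0615,.0615,.0345,.0345]
Q=np.array([onz("top",a,z) for a,z in zip(T,Z)]);R=np.array([onz("side",b,z) for b,z in zip(S,Z)])
M=np.array([[-.032,.099,0],[-.032,-.099,0],[.032,-.099,0],[.032,.099,0]])
for n,X in(("tri",np.array(P)),("top",Q),("side",R)):
    c=X.mean(0);U,_,V=np.linalg.svd(M.T@(X-c));D=np.diag([1,1,np.linalg.det(V.T@U.T)]);Rm=V.T@D@U.T
    print(n,"c",c.round(4),"yaw",np.degrees(np.arctan2(-Rm[0,1],Rm[1,1])).round(2),"tilt",np.degrees(np.arccos(Rm[2,2])).round(1),"zaxis",Rm[:,2].round(3),"res",np.abs(X-c-M@Rm.T).max().round(4),"len",np.linalg.norm(X[0]-X[1]).round(4),np.linalg.norm(X[2]-X[3]).round(4),np.linalg.norm(X[0]-X[3]).round(4))
t=cv2.imread("pics/top0.png");s=cv2.imread("pics/side0.png")
# foot in frame enlarged, both views
a=crop(t,425,246,36,32,11);b=crop(s,292,350,36,44,11)
o=np.zeros((490,800,3),np.uint8);o[:a.shape[0],:a.shape[1]]=a;o[:b.shape[0],400:400+b.shape[1]]=b
cv2.imwrite("pics/m3.png",np.clip(o*1.4,0,255).astype(np.uint8))
E
```

```text
tri [0.5286 0.2483 0.06  ] 0.0019
tri [0.4772 0.0575 0.0614] 0.0019
tri [0.5347 0.0425 0.0406] 0.0016
tri [0.5851 0.2316 0.0387] 0.0012
tri c [0.5314 0.145  0.0502] yaw -15.02 tilt 19.6 zaxis [ 0.326 -0.079  0.942] res 0.0011 len 0.1976 0.1957 0.0626
top c [0.5315 0.1452 0.048 ] yaw -14.9 tilt 23.9 zaxis [ 0.391 -0.104  0.915] res 0.0016 len 0.1973 0.1963 0.0664
side c [0.532  0.1475 0.048 ] yaw -14.59 tilt 25.5 zaxis [ 0.415 -0.112  0.903] res 0.0047 len 0.1957 0.1948 0.0629
```

View pics/m3.png

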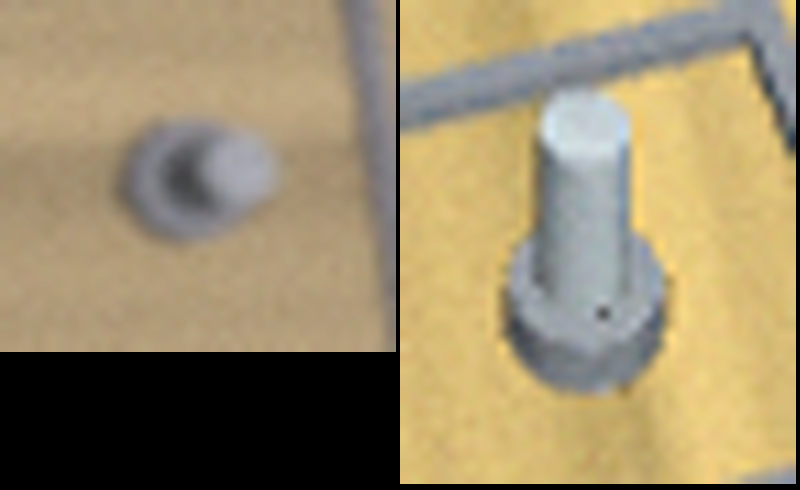

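```bash
python3 - <<'E'
from h import *
a=((239.5)/11-.5+425,168.5/11-.5+246);b=(185.5/11-.5+292,123.5/11-.5+350)
print(tri(a,b),onz("top",a,.054),onz("side",b,.054))
print("base",onz("top",((185.5)/11-.5+425,180.5/11-.5+246),.012))
# side base-bottom: outline centre at z~.007: x 505..665, 
print("box corner",onz("top",(555,395),.12),onz("top",(570,245),.12))
s=sense();from scipy.spatial.transform import Rotation as R
q=s["tool_rot"];M=R.from_quat([q[1],q[2],q[3],q[0]]).as_matrix();print(M.round(3))
f=onz("top",a,.054)
print("shift to foot at same z",M.T@(np.array([f[0],f[1],s["ee_pos"][2]])-s["ee_pos"]))
E
```

```text
(array([ 0.50513202, -0.25203241,  0.05401888]), np.float64(0.00014657671790374973)) [ 0.50505976 -0.25202912  0.054     ] [ 0.5052078  -0.25202223  0.054     ]
base [ 0.50470243 -0.25083199  0.012     ]
box corner [ 0.24582203 -0.43448089  0.12      ] [ 0.52886381 -0.47694039  0.12      ]
[[ 0.912  0.411 -0.001]
 [ 0.411 -0.912  0.001]
 [-0.    -0.001 -1.   ]]
shift to foot at same z [ 3.56735801e-01 -1.87113386e-01  2.36411237e-04]
```

>>> step_arm(
  targets=[
    [[0,0,-0.05],0,0.085],
    [[0.0,0.0,-0.08],0,0.085],
    [[0.045,-0.023,-0.08],8,0.085],
    [[0.09,-0.047,-0.08],16,0.085],
    [[0.14,-0.073,-0.08],24,0.085],
    [[0.19,-0.1,-0.08],32,0.085],
    [[0.24,-0.126,-0.07],39,0.085],
    [[0.29,-0.152,-0.06],39,0.085],
  ],
)

```text
time: 1.1
ee_pos: [0.4595, -0.3099, 0.2572]
tool_rot: [-0.001, 0.992, -0.129, -0.0]
wrist_force: [0.4, -0.9, -0.1]
width: 0.085
```

```bash
cat >> h.py <<'E'
from scipy.spatial.transform import Rotation as R
def rel(p):
    s=sense();q=s["tool_rot"];M=R.from_quat([q[1],q[2],q[3],q[0]]).as_matrix()
    return M.T@(np.array(p)-s["ee_pos"]),np.degrees(np.arctan2(M[1,0],M[0,0]))
E
python3 -c "
from h import *
s=sense();print(s['time'],s['ee_pos'],s['joints'],rel([.505,-.252,.12]))"
```

```text
1.1 [ 0.45950484 -0.30994804  0.25719907] [-5.96568311e-01  1.90312428e-01  1.71746353e+00  6.83841268e-04
  1.23476706e+00  1.23280492e+00] (array([ 0.02924346, -0.06753468,  0.1372416 ]), np.float64(-14.828284656883705))
```

>>> step_arm(
  targets=[
    [[0.015,-0.035,0.03],0,0.085],
    [[0.0292,-0.0675,0.07],0,0.085],
    [[0.0292,-0.0675,0.11],0,0.085],
    [[0.0292,-0.0675,0.15],0,0.085],
    [[0.0292,-0.0675,0.18],0,0.085],
    [[0.0292,-0.0675,0.21],0,0.085],
    [[0.0292,-0.0675,0.233],0,0.085],
    [[0.0292,-0.0675,0.233],0,0.085],
  ],
)

```text
time: 2.1
ee_pos: [0.5033, -0.2511, 0.0225]
tool_rot: [-0.001, 0.992, -0.129, -0.002]
wrist_force: [-0.3, -0.5, 1.0]
width: 0.0847
```

```bash
python3 -c "
from h import *
s=sense();print(s['time'],s['ee_pos'],s['wrist_force'],rel([.505,-.252,.024]))"
```

```text
2.1 [ 0.50331807 -0.25111446  0.02250588] [-0.30894866 -0.50479226  1.03999333] (array([ 0.00184561,  0.00042308, -0.00150338]), np.float64(-14.825667921232872))
```

>>> step_arm(
  targets=[
    [[0.0015,0.0005,-0.001],0,0.085],
    [[0.0015,0.0005,-0.001],0,0.05],
    [[0.0015,0.0005,-0.001],0,0.03],
    [[0.0015,0.0005,-0.001],0,0.01],
    [[0.0015,0.0005,-0.001],0,0.0],
    [[0.0015,0.0005,-0.001],0,0.0],
    [[0.0015,0.0005,-0.001],0,0.0],
    [[0.0015,0.0005,-0.001],0,0.0],
  ],
)

```text
time: 3.1
ee_pos: [0.5046, -0.252, 0.0235]
tool_rot: [-0.001, 0.992, -0.129, -0.002]
wrist_force: [0.6, -0.0, -0.2]
width: 0.0001
```

```bash
python3 - <<'E'
from h import *
im=snapshot("side")[:,:,::-1];s=sense();print(s['time'],s['ee_pos'],s['wrist_force'],s['width'])
cv2.imwrite("pics/grip.png",crop(im,230,260,170,150,4))
E
```

```text
3.15 [ 0.50464898 -0.25197455  0.02348561] [ 1.46106052  0.24747163 -0.33543374] -3.4621577589609454e-05
```

View pics/grip.png

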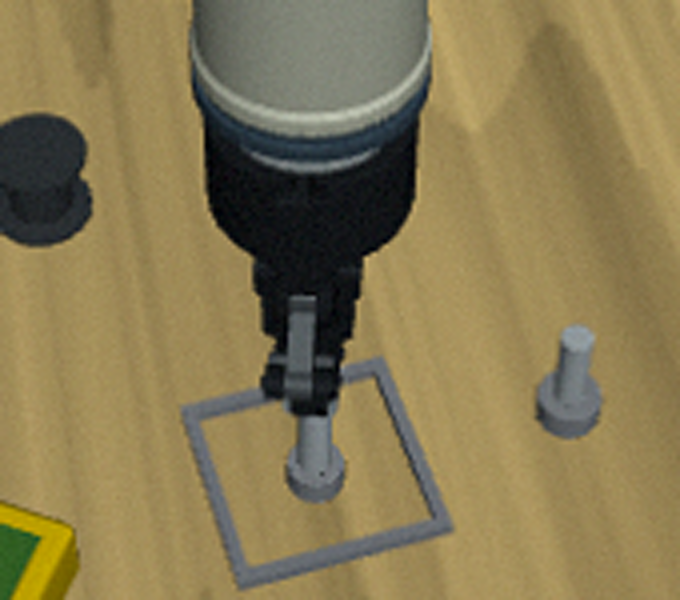

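```bash
python3 - <<'E'
from h import *
p=sense()["ee_pos"]
for q in(p,p+[0,0,.03],[.505,-.252,.054],[.505,-.252,0]):
    u=proj("side",q)[0];print(q,u,(u-[230,260])*4)
im=snapshot("top")[:,:,::-1]
cv2.imwrite("pics/grip2.png",crop(im,380,200,130,110,5))
E
```

```text
[ 0.50464898 -0.25197455  0.02348561] [308.12261641 371.5983279 ] [312.49046565 446.3933116 ]
[ 0.50464898 -0.25197455  0.05348561] [308.02017832 360.94318177] [312.08071327 403.77272707]
[0.505, -0.252, 0.054] [308.23475612 360.73563118] [312.93902447 402.94252471]
[0.505, -0.252, 0] [308.40734327 379.55572002] [313.62937306 478.22288009]
```

View pics/grip2.png

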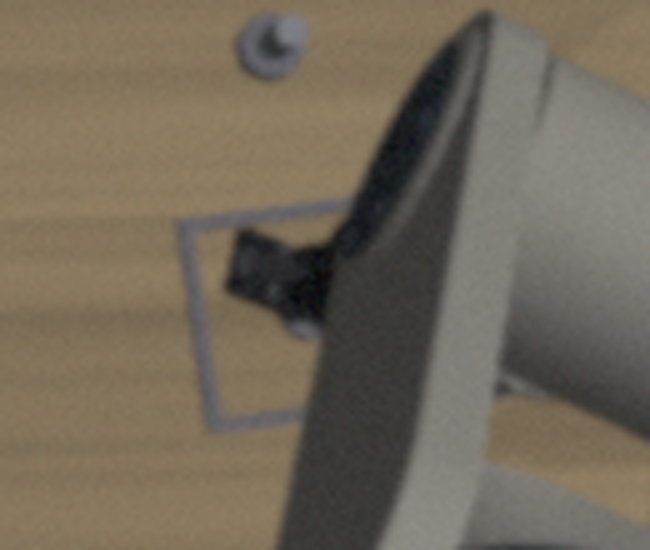

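```bash
python3 - <<'E'
from h import *
im=np.ascontiguousarray(snapshot("side")[:,:,::-1]);s=sense()
a=crop(im,280,320,56,70,8)
for z in(0,.014,.0235,.054):
    u=(proj("side",[.505,-.252,z])[0]-[280,320]+.5)*8
    cv2.line(a,(int(u[0]-60),int(u[1])),(int(u[0]-35),int(u[1])),(0,0,255),1)
im=np.ascontiguousarray(snapshot("top")[:,:,::-1]);b=np.clip(crop(im,415,235,40,50,8)*2.,0,255)
o=np.zeros((560,790,3),np.uint8);o[:560,:448]=np.clip(a*1.5,0,255);o[:400,460:780]=b
cv2.imwrite("pics/g3.png",o);print(s["joints"],s["joint_efforts"],s["ee_pos"])
E
```

```text
[-4.66261190e-01  4.86113423e-01  1.88956176e+00  1.11240298e-03
  7.70836876e-01  1.36248360e+00] [-3.02655189e-04 -5.94780636e+01 -2.39753920e+01  3.16265425e-03
  3.01004935e-02  1.46794031e-05] [ 0.50464348 -0.25196706  0.0234761 ]
```

View pics/g3.png

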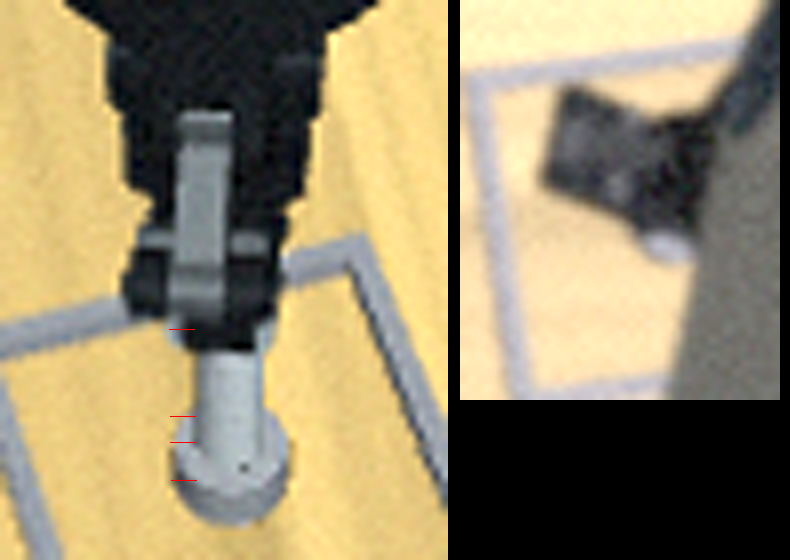

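The tool reads z = 0.0235 with the fingers shut, but the side view shows the fingertips near the top of the stem at (310,364), so they closed above the foot. The foot hasn't moved. I'll open, go lower carefully, and try again.

>>> step_arm(
  targets=[
    [[0,0,0],0,0.04],
    [[0,0,0],0,0.085],
    [[0,0,0],0,0.085],
    [[0,0,0.004],0,0.085],
    [[0,0,0.009],0,0.085],
    [[0,0,0.014],0,0.085],
    [[0,0,0.019],0,0.085],
    [[0,0,0.02],0,0.085],
  ],
)

```text
time: 4.3
ee_pos: [0.5042, -0.2518, 0.003]
tool_rot: [-0.001, 0.992, -0.129, -0.003]
wrist_force: [-0.6, 0.0, 0.6]
width: 0.0847
```

```bash
python3 - <<'E'
from h import *
im=np.ascontiguousarray(snapshot("side")[:,:,::-1]);s=sense();print(s["ee_pos"],s["wrist_force"],s["width"])
a=crop(im,240,300,130,120,6)
for y in(-.3,-.252,-.2):
  for z in(0,.0235,.054):
    x=.505+(-.252-y)*-.268*0+(y+.252)*.268
    u=(proj("side",[x,y,z])[0]-[240,300]+.5)*6
    cv2.circle(a,(int(u[0]),int(u[1])),3,(0,0,255),1)
cv2.imwrite("pics/g4.png",np.clip(a[:599]*1.4,0,255))
E
```

```text
[ 0.5043683  -0.25178798  0.00307122] [-0.06131681  0.09155668  0.25418299] 0.08505849590290854[ WARN:0@0.682] global loadsave.cpp:1063 imwrite_ Unsupported depth image for selected encoder is fallbacked to CV_8U.
```

View pics/g4.png

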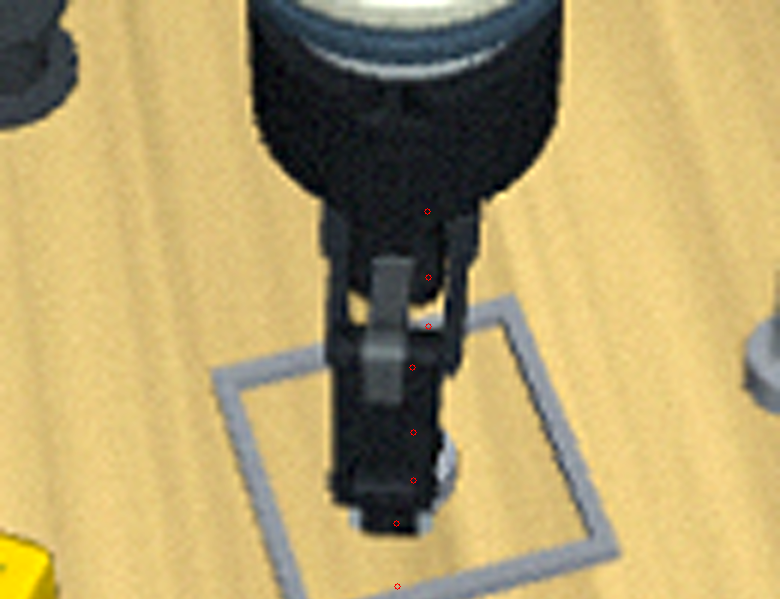

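The open near fingertip is at about (305,389), which is about 33 mm higher than the reported pose implies. I'll descend another 10 mm and close.

>>> step_arm(
  targets=[
    [[0,0,0.005],0,0.085],
    [[0,0,0.01],0,0.085],
    [[0,0,0.01],0,0.05],
    [[0,0,0.01],0,0.03],
    [[0,0,0.01],0,0.01],
    [[0,0,0.01],0,0.0],
    [[0,0,0.01],0,0.0],
    [[0,0,0.01],0,0.0],
  ],
)

```text
time: 5.35
ee_pos: [0.5044, -0.2518, -0.0068]
tool_rot: [-0.001, 0.992, -0.129, -0.002]
wrist_force: [0.0, -0.1, 2.6]
width: 0.0117
```

>>> step_arm(
  targets=[
    [[0,0,-0.02],0,0.0],
    [[0,0,-0.06],0,0.0],
    [[0,0,-0.11],0,0.0],
    [[-0.01,-0.03,-0.13],0,0.0],
    [[-0.025,-0.075,-0.13],0,0.0],
    [[-0.04,-0.12,-0.13],0,0.0],
    [[-0.055,-0.165,-0.13],0,0.0],
    [[-0.07,-0.21,-0.13],0,0.0],
  ],
)

```text
time: 6.35
ee_pos: [0.4907, -0.0299, 0.124]
tool_rot: [-0.001, 0.992, -0.129, -0.002]
wrist_force: [1.3, 0.3, -0.7]
width: 0.0124
```

>>> step_arm(
  targets=[
    [[-0.015,-0.04,0],0,0.0],
    [[-0.03,-0.085,0],0,0.0],
    [[-0.05,-0.13,0],0,0.0],
    [[-0.065,-0.17,0],0,0.0],
    [[-0.08,-0.21,0],0,0.0],
    [[-0.085,-0.24,0],0,0.0],
    [[-0.085,-0.25,0],0,0.0],
    [[-0.085,-0.25,0],0,0.0],
  ],
)

```text
time: 7.35
ee_pos: [0.4725, 0.2335, 0.1247]
tool_rot: [-0.001, 0.992, -0.129, -0.002]
wrist_force: [-0.5, 0.4, -0.3]
width: 0.012
```

```bash
cat >> h.py <<'E'
C=np.array([.5315,.1455]);EX=np.array([.9659,-.2588]);EY=np.array([.2588,.9659])
def gp():
    s=sense();d=s["ee_pos"][:2]-C;r,y=rel([0,0,0])
    print("t %.2f gauge x %.4f y %.4f z %.4f yaw %.2f F %s w %.4f"%(s["time"],d@EX,d@EY,s["ee_pos"][2],y,np.round(s["wrist_force"],1),s["width"]))
E
python3 - <<'E'
from h import *
gp();print(sense()["joints"])
im=np.ascontiguousarray(snapshot("side")[:,:,::-1]);cv2.imwrite("pics/c5.png",im)
p=sense()["ee_pos"];print(p,proj("side",p),proj("side",p+[0,0,.007]))
E
```

```text
t 7.35 gauge x -0.0797 y 0.0697 z 0.1247 yaw -14.79 F [-0.5  0.4 -0.3] w 0.0120
[0.45298666 0.28998027 1.90866418 0.0053589  0.94573246 2.2787462 ]
[0.47239223 0.23287698 0.12466535] [[253.4269985  162.10531094]] [[253.20977833 159.3953717 ]]
```

```bash
python3 - <<'E'
from h import *
im=cv2.imread("pics/c5.png");a=crop(im,215,90,110,100,6)
cv2.imwrite("pics/c5c.png",np.clip(a[:599]*1.3,0,255).astype(np.uint8))
E
```

```text
(no output)
```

View pics/c5c.png

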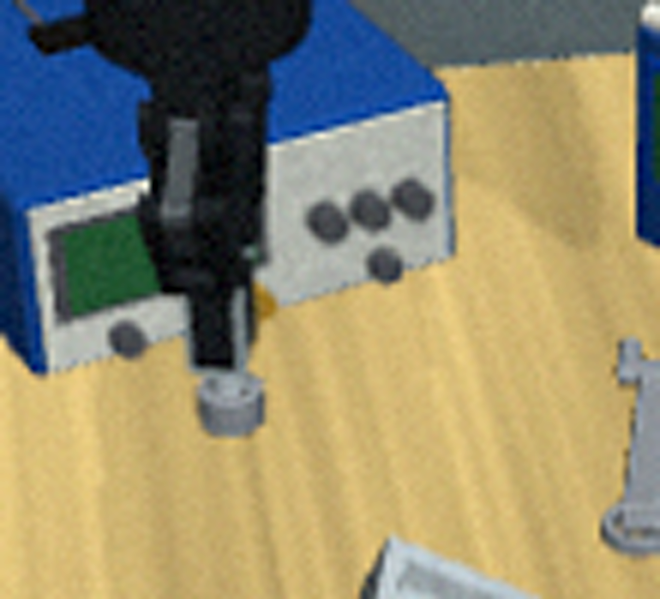

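>>> step_arm(
  targets=[
    [[0,0,0.03],0,0.0],
    [[0,0,0.06],0,0.0],
    [[0,0,0.083],0,0.0],
    [[0.01,0,0.083],0,0.0],
    [[0.02,0,0.083],0,0.0],
    [[0.028,0,0.083],0,0.0],
    [[0.032,0,0.083],0,0.0],
    [[0.032,0,0.083],0,0.0],
  ],
)

```text
time: 8.4
ee_pos: [0.5034, 0.2248, 0.0418]
tool_rot: [-0.001, 0.992, -0.129, -0.002]
wrist_force: [-0.9, -0.0, 0.1]
width: 0.0118
```

```bash
python3 -c "
from h import *
gp()"
```

```text
t 8.40 gauge x -0.0477 y 0.0694 z 0.0418 yaw -14.85 F [-0.9 -0.   0.1] w 0.0118
```

Now I'll push slowly towards the plate's uphill side, so that the foot pivots in the jaws.

>>> step_arm(
  targets=[
    [[0.003,0,0],0,0.0],
    [[0.006,0,0],0,0.0],
    [[0.008,0,0],0,0.0],
    [[0.008,0,0],0,0.0],
  ],
)

```text
time: 8.9
ee_pos: [0.5075, 0.2231, 0.0419]
tool_rot: [-0.001, 0.992, -0.129, -0.005]
wrist_force: [-12.9, 4.9, 12.2]
width: 0.0118
```

>>> step_arm(
  targets=[
    [[0.002,0,0],0,0.0],
    [[0.004,0,0],0,0.0],
    [[0.006,0,0],0,0.0],
    [[0.006,0,0],0,0.0],
  ],
)

```text
time: 9.4
ee_pos: [0.5099, 0.2223, 0.0419]
tool_rot: [-0.0, 0.992, -0.13, -0.008]
wrist_force: [-13.4, 7.3, 11.2]
width: 0.0118
```

```bash
python3 -c "
from h import *
gp()"
```

```text
t 9.40 gauge x -0.0407 y 0.0686 z 0.0419 yaw -14.92 F [-13.4   7.3  11.2] w 0.0118
```

>>> step_arm(
  targets=[
    [[0.004,0,0],0,0.0],
    [[0.008,0,0],0,0.0],
    [[0.011,0,0],0,0.0],
    [[0.014,0,0],0,0.0],
    [[0.014,0,0],0,0.0],
  ],
)

```text
time: 10.02
ee_pos: [0.5196, 0.2188, 0.0412]
tool_rot: [0.0, 0.991, -0.13, -0.012]
wrist_force: [-11.3, 3.6, 6.0]
width: 0.0125
```

```bash
python3 - <<'E'
from h import *
gp()
im=np.ascontiguousarray(snapshot("side")[:,:,::-1]);cv2.imwrite("pics/p6.png",im)
a=crop(im,225,130,80,70,8)
cv2.imwrite("pics/p6c.png",np.clip(a*1.6,0,255).astype(np.uint8))
E
```

```text
t 10.03 gauge x -0.0304 y 0.0677 z 0.0412 yaw -14.95 F [-11.3   3.6   6. ] w 0.0125
```

View pics/p6c.png

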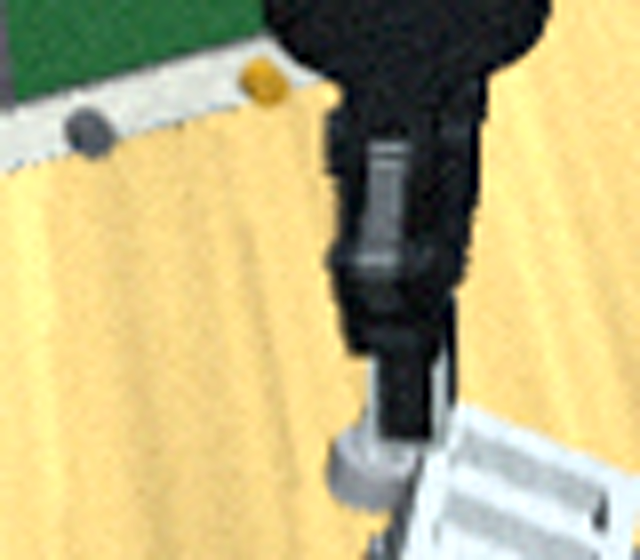

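>>> step_arm(
  targets=[
    [[0.003,0,0],0,0.0],
    [[0.006,0,0],0,0.0],
    [[0.006,0,0],0,0.0],
  ],
)

```text
time: 10.45
ee_pos: [0.5222, 0.2179, 0.0408]
tool_rot: [0.001, 0.991, -0.13, -0.015]
wrist_force: [-10.6, 6.0, 6.0]
width: 0.012
```

>>> step_arm(
  targets=[
    [[-0.01,0,0],0,0.0],
    [[-0.02,0,-0.01],0,0.0],
    [[-0.025,0,-0.04],0,0.0],
    [[-0.025,0,-0.08],0,0.0],
    [[-0.01,-0.005,-0.09],0,0.0],
    [[0.01,-0.01,-0.09],0,0.0],
    [[0.025,-0.012,-0.09],0,0.0],
    [[0.025,-0.012,-0.09],0,0.0],
  ],
)

```text
time: 11.45
ee_pos: [0.5525, 0.2226, 0.1299]
tool_rot: [0.001, 0.991, -0.131, -0.015]
wrist_force: [-0.2, 0.2, -1.3]
width: 0.012
```

```bash
python3 - <<'E'
from h import *
gp();p=sense()["ee_pos"];print(p)
for n in("side","top"):
    im=np.ascontiguousarray(snapshot(n)[:,:,::-1]);cv2.imwrite(f"pics/q7{n}.png",im);print(proj(n,p))
# light grey blobs near the foot in side view
im=cv2.imread("pics/q7side.png");hsv=cv2.cvtColor(im,cv2.COLOR_BGR2HSV)
u,v=proj("side",p)[0].astype(int)
print(u,v)
for r in range(v-22,v+14):print(r,"".join("#" if hsv[r,c,2]<55 else("o" if hsv[r,c,1]<60 else ".") for c in range(u-30,u+25)))
E
```

```text
t 11.45 gauge x 0.0003 y 0.0799 z 0.1299 yaw -15.01 F [-0.2  0.2 -1.3] w 0.0120
[0.55249755 0.22255198 0.12991708]
[[290.47405974 158.80162962]]
[[205.14231865 238.10261575]]
290 158
136 oooooooooooooooooooooo..oo#######oo#...................
137 ooooooooooooooo.........oo#######oo#...................
138 ooooooooooo.............oo#######oo#...................
139 .ooooooo................oo#######oo#...................
140 .ooo....................oo#######oo#...................
141 ........................oo#######oo#...................
142 ........................oo#######oo#...................
143 ........................oo#######oo#...................
144 .......................ooo#######oo....................
145 .......................ooo#######oo....................
146 ......................oooo#######oo....................
147 ....................oooooo#######oo....................
148 ...................oooooooooooooooo....................
149 ...................ooooooooooooooo.....................
150 ...................ooooooooooo.........................
151 .............
[... 542 characters left out ...]
........................................
161 .......................................................
162 .......................................................
163 .......................................................
164 .......................................................
165 .......................................................
166 .......................................................
167 .......................................................
168 .......................................................
169 .......................................................
170 .......................................................
171 .......................................................
```

>>> step_arm(
  targets=[
    [[0.01,0,0.02],0,0.0],
    [[0.017,0,0.045],0,0.0],
    [[0.017,0,0.065],0,0.0],
    [[0.017,0,0.077],0,0.0],
    [[0.017,0,0.08],0,0.0],
    [[0.017,0,0.08],0,0.0],
  ],
)

```text
time: 12.3
ee_pos: [0.5654, 0.2184, 0.0492]
tool_rot: [0.001, 0.991, -0.13, -0.015]
wrist_force: [0.4, 0.5, 0.3]
width: 0.0119
```

```bash
cat >> h.py <<'E'
def mask(n,dp=(0,0,0),L=30,Rr=25,U=22,D=14):
    p=sense()["ee_pos"]+np.array(dp);im=snapshot(n);hsv=cv2.cvtColor(im,cv2.COLOR_RGB2HSV);u,v=proj(n,p)[0].astype(int);print(n,u-L,v-U)
    for r in range(v-U,v+D):print(r,"".join("#" if hsv[r,c,2]<55 else("." if hsv[r,c,1]>60 else "%d"%(hsv[r,c,2]//26)) for c in range(u-L,u+Rr)))
E
python3 - <<'E'
from h import *
gp();s=sense();p=s["ee_pos"]
print("q7 base pred",proj("side",[*(C+EX*(.0003-.0169)+EY*.0799),.1402]))
mask("side",U=16,D=18);mask("top",L=25,Rr=25,U=20,D=20)
E
```

```text
t 12.30 gauge x 0.0138 y 0.0792 z 0.0492 yaw -14.99 F [0.4 0.5 0.3] w 0.0119
q7 base pred [[282.57334396 154.47231098]]
side 267 173
173 ........................34#######43#...............4444
174 ........................34#######43...............44554
175 ........................44#######43..............443444
176 .......................344#######43.............4432444
177 ......................4444#######44.............3433444
178 ....................444444#######45.............2444333
179 .............5......4434442######44..............234344
180 ............46556..244445433333234...............223444
181 ............466666423544454344....................33334
182 ...........3566666422444454454.......................34
183 ...........2666556323344454444.........................
184 ..........3366654523333444443..........................
185 ..........2466654433333333332..........................
186 .........#256654453333333332466........................
187 .........#25664554544333332256655......................
188 ........222666555555544333445566655....................
189 ...
[... 2584 characters left out ...]
4444444444443333333333333444333323344444
243 222##234444444444444443333333333333444444444444454
244 .22##234444444444444443333333333333445555544444444
245 ......33444444444444443333333333333345555555544444
246 ......44444444444444443333333333333344555554544544
247 ......44444444444444444333333333333334555554444444
248 .......4444444444444444333333333333344555555445544
249 .......4444444444444444333333333333334455554444444
250 .......4444444444444444333333333333334455544445444
251 .......4444444444444444433333333333334445444444445
252 .......4444444444444444433333333333334455544444445
253 ...55554444444444444444433333333333334445444444444
254 55555554444444444444444433333333333333445444444445
```

>>> step_arm(
  targets=[
    [[0.003,-0.001,0.004],0,0.0],
    [[0.003,-0.001,0.008],0,0.0],
    [[0.003,-0.001,0.011],0,0.0],
    [[0.003,-0.001,0.013],0,0.0],
  ],
)

```text
time: 12.9
ee_pos: [0.5686, 0.2188, 0.0368]
tool_rot: [0.001, 0.991, -0.13, -0.015]
wrist_force: [-0.5, -1.3, 10.8]
width: 0.012
```

```bash
python3 - <<'E'
from h import *
gp();mask("side",U=24,D=14)
E
```

```text
t 12.90 gauge x 0.0169 y 0.0804 z 0.0368 yaw -14.99 F [-0.5 -1.3 10.8] w 0.0120
side 268 169
169 .......................#############...............3444
170 .......................#############...............3444
171 ........................############...............4444
172 ........................############...............4444
173 .........................###########..............44444
174 .........................42#######2#.............445444
175 .........................43######24#............4434444
176 .........................43######24#...........45324444
177 .........................43#######4#...........34334444
178 .........................43######24#...........#4443332
179 ............5...........343######242............3443443
180 ...........46656........443######242............3234444
181 ...........4666666.....3443######34..............333343
182 ..........2566666666.443443######34.................344
183 ..........26665566654434443######34....................
184 .........23666545563443445322323234....................
185 .........2466554455234345544444.4..........
[... 572 characters left out ...]
4444554555666666226665..................
196 .....2225664565554445554455666644666...................
197 ...33#236665666655545455444555666666...................
198 ...34#246665666666555544545444566666...................
199 ...232256666666666666555544454446666344................
200 ...#22256655556566666655555454436665344#...............
201 ..2##2266655555566666666665554346664233#...............
202 ..###2366655554556666666666664246663#22#...............
203 ..###2466554444445555666666664246662####...............
204 ..##22566555454545545566666663256662####...............
205 .2##2266655555544445554556666545665#####...............
206 .###2366656666554455554455556665665####................
```

>>> step_arm(
  targets=[
    [[0,0,-0.008],0,0.0],
    [[0,0,-0.018],0,0.0],
    [[0,0.016,-0.018],0,0.0],
    [[0,0.032,-0.018],0,0.0],
    [[0,0.0325,-0.012],0,0.0],
    [[0,0.0325,-0.006],0,0.0],
    [[0,0.0325,-0.003],0,0.0],
    [[0,0.0325,-0.003],0,0.0],
  ],
)

```text
time: 13.95
ee_pos: [0.5602, 0.1876, 0.0395]
tool_rot: [0.001, 0.991, -0.13, -0.015]
wrist_force: [0.9, -0.3, 0.4]
width: 0.0121
```

```bash
python3 - <<'E'
from h import *
gp();print("slot2 mouth",proj("side",[*(C+EY*.048),.048]))
for x in(-.023,.023):
  for y in(.061,.035):print(x,y,proj("side",[*(C+EX*x*.906+EY*y),.048-x*.4226]).round(1))
mask("side",U=14,D=22)
E
```

```text
t 13.95 gauge x 0.0168 y 0.0481 z 0.0395 yaw -14.98 F [ 0.9 -0.3  0.4] w 0.0121
slot2 mouth [[289.704731   197.71475956]]
-0.023 0.061 [[280.9 190.3]]
-0.023 0.035 [[279.5 197.3]]
0.023 0.061 [[299.6 198.1]]
0.023 0.035 [[298.5 205.2]]
side 267 187
187 .........22566455444444344#######43....................
188 ........222666555555444344#######43....................
189 ........223666666665442344#######43655.................
190 ........224666566665543444#######44666.................
191 ........2256655556644534442######44666.................
192 .......2226665445553444454333333335666.................
193 .......2236665545432454455434544325665.................
194 .......#246655544522344445444555226666.................
195 .......#256655544423334444544466225666.................
196 ......2225664665553333344444256654666..................
197 ....33#236665666663333333332#56665666..................
198 ....34#246665665665433333332345566666..................
199 ....23#256666666666543333322444446666343...............
200 ....##2256665566666655544444554436665344#..............
201 ...2##2
[... 608 characters left out ...]
66666666666655326665####2...............
212 .###2466654455566666666666665#36665####................
213 2##22566655554556666666666665236664####................
214 2##22666555455455556666666664236663####................
215 ###23666555555555555556666664246662####................
216 ###2466656655544555455555666655666#####................
217 ##22566566666655555555545555666665#####................
218 ##22566466666666555555454545556665#####................
219 ##23666466666666665555454544446664####.................
220 #224666566666666666666555555346663####.................
221 #225666566666666666666655554256662####.................
222 #22566655666666666666666665325666#####.................
```

>>> step_arm(
  targets=[
    [[0,0,0.003],0,0.0],
    [[-0.001,0,0.005],0,0.0],
    [[-0.002,0,0.007],0,0.0],
    [[-0.002,0,0.007],0,0.0],
  ],
)

```text
time: 14.5
ee_pos: [0.5587, 0.1889, 0.0329]
tool_rot: [0.0, 0.991, -0.13, -0.014]
wrist_force: [3.2, 4.8, -1.3]
width: 0.0122
```

```bash
python3 -c "
from h import *
gp()"
```

```text
t 14.50 gauge x 0.0151 y 0.0489 z 0.0329 yaw -14.98 F [ 3.2  4.8 -1.3] w 0.0122
```

>>> step_arm(
  targets=[
    [[-0.001,-0.0005,0.003],0,0.0],
    [[-0.0025,-0.0005,0.006],0,0.0],
    [[-0.0035,-0.0005,0.008],0,0.0],
    [[-0.0035,-0.0005,0.008],0,0.0],
  ],
)

```text
time: 15.0
ee_pos: [0.5552, 0.1901, 0.0251]
tool_rot: [0.0, 0.991, -0.13, -0.014]
wrist_force: [0.7, 1.3, 2.1]
width: 0.0119
```

```bash
python3 -c "
from h import *
gp();mask('side',U=14,D=14)"
```

```text
t 15.00 gauge x 0.0114 y 0.0493 z 0.0251 yaw -14.97 F [0.7 1.3 2.1] w 0.0119
side 265 191
191 ..........#256655556666443######24246666...............
192 .........22266654455565343######24336666...............
193 .........22266655444454343######24325666...............
194 .........#2466655444443443######24225665...............
195 .........22566555544443443#######4226665...............
196 ........222566466543433443######2444566................
197 ......33#236665666325444443333333465666................
198 ......34#246665666224545444444444466666................
199 ......22#256666666444444444444544446666343.............
200 ......##2#56665656655444444435454436665344#............
201 .....2##2266654555566655544326554346664233#............
202 .....###2366655444456666654236654246663#2##............
203 .....###2466655454445555666556664246662####............
204 .....##2256655555444454555666666324666#####............
205 ....2##2266656555544444555566666545665#####............
206 ....###2366656666554455454555556665665####.............
207 ....###2466656666665555454445445666664####.............
208 ....2#22566656666666655555445544456663####.............
209 ....##22566666666666666655544444366662####.............
210 ...2##2266666666666666666655544426666#####.............
211 ...###2366665556666666666666655326665####2.............
212 ...###2466654555566666666666665#36665####..............
213 ...##22566655554555666666666665236664####..............
214 ..2##22666555555455555666666664246663####..............
215 ..###23666555554455545555666664246662####..............
216 ..###24666566555555555545556665556662####..............
217 ..###2566566666655554554445555666665#####..............
218 .2##22566566666666555445455445556665#####..............
```

>>> step_arm(
  targets=[
    [[-0.0005,-0.0005,0.002],0,0.0],
    [[-0.001,-0.0005,0.004],0,0.0],
    [[-0.001,-0.0005,0.004],0,0.0],
  ],
)

```text
time: 15.42
ee_pos: [0.5571, 0.1906, 0.0237]
tool_rot: [-0.0, 0.991, -0.13, -0.012]
wrist_force: [2.5, -6.6, 22.5]
width: 0.012
```

```bash
python3 -c "
from h import *
gp()"
```

```text
t 15.43 gauge x 0.0131 y 0.0502 z 0.0237 yaw -14.94 F [ 2.5 -6.6 22.5] w 0.0120
```

>>> step_arm(
  targets=[
    [[0,0,-0.002],0,0.0],
    [[0,0,-0.002],0,0.02],
    [[0,0,-0.002],0,0.035],
    [[0,0,-0.002],0,0.05],
    [[0,0,-0.002],0,0.06],
    [[0,0,-0.002],0,0.06],
    [[0,0,-0.02],0,0.06],
    [[0,0,-0.04],0,0.06],
  ],
)

```text
time: 16.42
ee_pos: [0.5581, 0.1905, 0.0649]
tool_rot: [-0.0, 0.991, -0.13, -0.012]
wrist_force: [0.1, 0.1, -0.6]
width: 0.0598
```

>>> step_arm(
  targets=[
    [[0,0,-0.05],0,0.06],
    [[0,0,-0.1],0,0.06],
    [[-0.04,0,-0.12],0,0.06],
    [[-0.08,0,-0.13],0,0.06],
    [[-0.12,0.04,-0.13],0,0.06],
    [[-0.14,0.08,-0.13],0,0.06],
    [[-0.14,0.13,-0.13],0,0.06],
    [[-0.14,0.18,-0.13],0,0.06],
  ],
)

```text
time: 17.42
ee_pos: [0.3791, 0.0512, 0.2]
tool_rot: [-0.0, 0.992, -0.129, -0.011]
wrist_force: [0.2, -1.8, -0.9]
width: 0.0599
```

```bash
python3 - <<'E'
from h import *
gp();t=np.ascontiguousarray(snapshot("top")[:,:,::-1]);s=np.ascontiguousarray(snapshot("side")[:,:,::-1])
o=np.zeros((580,800,3),np.uint8)
o[:240,:320]=cv2.resize(t,(320,240));o[245:485,:320]=cv2.resize(s,(320,240))
a=crop(t,195,210,115,72,4);o[:288,330:790]=a;b=crop(s,250,160,95,57,5)[:285,:470];o[292:292+b.shape[0],330:330+b.shape[1]]=b[:, :470]
cv2.imwrite("pics/f8.png",np.clip(o*1.4,0,255).astype(np.uint8))
E
```

```text
t 17.43 gauge x -0.1228 y -0.1305 z 0.2000 yaw -14.86 F [ 0.2 -1.8 -0.9] w 0.0599
```

View pics/f8.png

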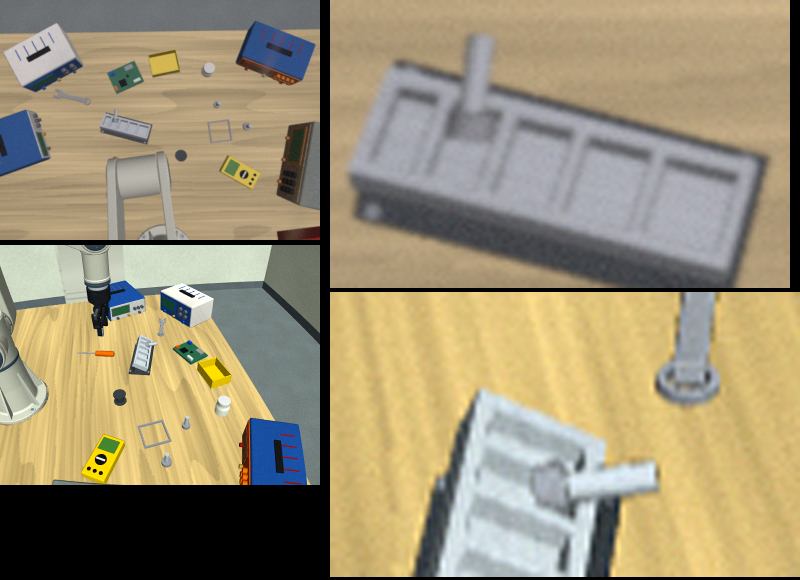

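The foot went into pocket 2 and reached the floor, but after release it slid down the slope and toppled. The stem tip is now at top (233,220), side (315,197). I'll locate the foot and stand it up again, then release it only once its base rests against the pocket's downhill wall.

```bash
python3 - <<'E'
from h import *
t=(233.2,220);s=(315,196.6)
for a,b in((t,s),((230,241.2),(294.4,199))):
    p,e=tri(a,b);d=p[:2]-C;print(p.round(4),e.round(4),"gauge x %.4f y %.4f"%(d@EX,d@EY))
def show(n,x0,x1,y0,y1):
    im=snapshot(n);hsv=cv2.cvtColor(im,cv2.COLOR_RGB2HSV);print(n,x0)
    for r in range(y0,y1):print(r,"".join("#" if hsv[r,c,2]<55 else("." if hsv[r,c,1]>60 else "%d"%(hsv[r,c,2]//26)) for c in range(x0,x1)))
show("top",205,255,212,262);show("side",275,325,185,212)
E
```

```text
[0.5975 0.1815 0.0511] 0.0033 gauge x 0.0545 y 0.0519
[0.5535 0.1893 0.0449] 0.0011 gauge x 0.0099 y 0.0480
top 205
212 ..................................................
213 ..................................................
214 ..................................................
215 ..................................................
216 ..................................................
217 ..................................................
218 .........................44444....................
219 ........................3344444...................
220 ........................33444444..................
221 ........................33444444..................
222 ........................33444444..................
223 ........................33444444..................
224 .......................43444444...................
225 ......3233.............43444444...................
226 ....4432233333.........43445444...................
227 ....4444333322223......33444444...................
228 ...444444444333222233..33445444...................
229 ...4444444444443333222233444444..............
[... 2559 characters left out ...]
6666545555553666656555555544444.........
200 566655666666666554445535555444443434..............
201 66655555566666664444443334443222#.................
202 66654545556666664433443235553#22#.................
203 66654455445555666554332256662####.................
204 66555444445555556665543#5666#####.................
205 6655555544554555556666545665#####.................
206 6656666555455554455556666665####..................
207 6656666655555454445445666664####..................
208 6666666666665555454444466663####..................
209 6666666666666665545545366662####..................
210 666666666666666655554426666#####..................
211 665556666666666666665326665#####..................
```

>>> step_arm(
  targets=[
    [[0.025,-0.025,0],0,0.0],
    [[0.07,-0.065,0],0,0.0],
    [[0.115,-0.105,0],0,0.0],
    [[0.16,-0.145,0],0,0.0],
    [[0.195,-0.175,0],0,0.0],
    [[0.208,-0.181,0.02],0,0.0],
    [[0.208,-0.181,0.05],0,0.0],
    [[0.208,-0.181,0.08],0,0.0],
  ],
)

```text
time: 18.62
ee_pos: [0.6265, 0.1749, 0.1142]
tool_rot: [-0.001, 0.991, -0.13, -0.011]
wrist_force: [0.4, -0.5, -0.0]
width: -0.0002
```

```bash
python3 -c "
from h import *
gp();print(onz('top',(233,187),.01),onz('top',(225,187),.01))"
```

```text
t 18.62 gauge x 0.0841 y 0.0530 z 0.1142 yaw -14.99 F [ 0.4 -0.5 -0. ] w -0.0002
[0.67175523 0.18839776 0.01      ] [0.6720214  0.20544791 0.01      ]
```

>>> step_arm(
  targets=[
    [[0,0.002,0.03],0,0.0],
    [[0,0.002,0.06],0,0.0],
    [[0,0.002,0.09],0,0.0],
    [[0,0.002,0.11],0,0.0],
    [[0,0.002,0.116],0,0.0],
    [[0,0.002,0.116],0,0.0],
  ],
)

```text
time: 19.38
ee_pos: [0.6238, 0.174, -0.0015]
tool_rot: [-0.001, 0.991, -0.13, -0.01]
wrist_force: [-0.5, 0.1, -0.5]
width: -0.0001
```

```bash
python3 -c "
from h import *
gp();mask('side',dp=(-.02,0,.03),U=10,D=18)"
```

```text
t 19.38 gauge x 0.0818 y 0.0514 z -0.0015 yaw -14.97 F [-0.5  0.1 -0.5] w -0.0001
side 287 196
196 4544444454455566666666666666.......3#######2#..........
197 5444555544566666666666666666.......42######43..........
198 55545555555666666666666665554......42######44..........
199 66645554453666555555555544444......4#######44..........
200 566544444435554444433334...........4#######44..........
201 66664444443334343232#..............4#######43..........
202 66664433343235553#2##.............54#######44..........
203 56665554332246662####.............54#######4...........
204 5555666553325666#####..............4#######4...........
205 5454556665545665#####..............42#2###24...........
206 4555455556655665####................4...3344...........
207 4555444445566664####...................................
208 5554444444456663####...................................
209 6555544444366662####...................................
210 666665554426666#####...................................
211 666666655325666####2...................................
212 666666665236665####....................................
213 666666665#36664####....................................
214 666666664236663####....................................
215 556666664246662####....................................
216 54555566555666#####....................................
217 55455555666665#####....................................
218 45455545556665#####....................................
219 55455544446664####.....................................
220 66555544346663####.....................................
221 66655554256662####.....................................
222 6666665326666#####.....................................
223 6666666226666#####.....................................
```

>>> step_arm(
  targets=[
    [[-0.008,0,0],0,0.0],
    [[-0.014,0,0],0,0.0],
    [[-0.02,0,0],0,0.0],
    [[-0.026,0,0],0,0.0],
    [[-0.032,0,0],0,0.0],
    [[-0.035,0,0],0,0.0],
  ],
)

```text
time: 20.18
ee_pos: [0.59, 0.183, -0.0002]
tool_rot: [-0.001, 0.991, -0.13, -0.01]
wrist_force: [1.9, -0.1, 0.3]
width: 0.0001
```

```bash
python3 -c "
from h import *
gp();mask('side',dp=(-.02,0,.03),U=14,D=14)"
```

```text
t 20.18 gauge x 0.0468 y 0.0514 z -0.0002 yaw -14.97 F [ 1.9 -0.1  0.3] w 0.0001
side 272 191
191 ...#2566644444446555555445444666############...........
192 ..2#2666545555445665554444442555############...........
193 ..223666545555446666665555554555############...........
194 ..#246665455554466666666666666664###########...........
195 ..#256655445555566666666666666665432######32...........
196 .22256646444444456666666666666666642######43...........
197 3#2366656444444444555555555555566542######43...........
198 4#2466656544334443333333444444455442######43...........
199 322566666655433455544444444355543342######43...........
200 #2#56665556655446666555444436664334#######43...........
201 #2266654455566556666665554346664234#######43...........
202 #2366655454556666666666654246663#24#######44...........
203 #2466655454445555666666664#46662#24#######44...........
204 22566555454445445556666663256662##3332222#44...........
205 2266655555544454555556666545665###23....4..............
206 2366656666554445454455556655665####....................
207 2466656666665555454455445566664####....................
208 2566656666666665555445444456663####....................
209 2566666666666666655444444366662####....................
210 266666666666566666655554426666#####....................
211 366655556666666666666655326665#####....................
212 466655555566666666666665#36665####.....................
213 566655544456566666666665236664####.....................
214 666554455555556666666664236663####.....................
215 666555555545545556666664246662####.....................
216 66656655545555455555566655666#####.....................
217 66566666555554555555555666665#####.....................
218 66566666665555555445545556665#####.....................
```

>>> step_arm(
  targets=[
    [[-0.005,0,0],0,0.0],
    [[-0.007,0,-0.004],0,0.0],
    [[-0.008,0,-0.008],0,0.0],
    [[-0.009,0,-0.012],0,0.0],
    [[-0.01,0,-0.016],0,0.0],
    [[-0.012,0,-0.02],0,0.0],
    [[-0.013,0,-0.024],0,0.0],
  ],
)

```text
time: 21.1
ee_pos: [0.5869, 0.1867, 0.0275]
tool_rot: [-0.003, 0.992, -0.13, -0.002]
wrist_force: [21.1, -6.4, 6.3]
width: -0.0001
```

```bash
python3 -c "
from h import *
gp();mask('side',dp=(-.02,0,.03),U=20,D=20)"
```

```text
t 21.10 gauge x 0.0429 y 0.0541 z 0.0275 yaw -14.94 F [21.1 -6.4  6.3] w -0.0001
side 270 174
174 ..............................####33333######..44544444
175 ..............................#####2222######.443444444
176 ...............................##############5432444445
177 ...............................##############3433444444
178 ...............................##############2444333233
179 ..........5....................##############.244344343
180 .........46566..................############..323444444
181 .........4666666................############...33334334
182 ........2566666655..............############......344.4
183 ........2666556666555...........#.2#########...........
184 .......23566545565666655....54554.4#######32...........
185 .......246665444555666665..55566644#######43...........
186 ......22566554454445566545566666634#######43...........
187 ......22566455445444455556666666644#######43...........
188 .....222666454434445556666666655444#######43...........
189 .....#23655443424555666666655544344#######43...........
190 .....#24644444425666666665544445554#######
[... 693 characters left out ...]
6666666666654246663##2#.................
203 ###2466655454445555666666663#46662####.................
204 ##22566554454445445556666663#5666#####.................
205 ##2366655555544544544556666545665#####.................
206 ##2366656666554455554455556656665####..................
207 ##2466656666665554445445445566664####..................
208 #22566656666666665555445444456663####..................
209 #22566666666666666655445544356662####..................
210 #2266666666666666666655554426666#####..................
211 #2366665556666666666666665326665####2..................
212 22466654455566666666666665236665####...................
213 22566655554455666666666665236664####...................
```

>>> step_arm(
  targets=[
    [[-0.002,0.001,-0.004],0,0.0],
    [[-0.006,0.002,-0.008],0,0.0],
    [[-0.01,0.003,-0.011],0,0.0],
    [[-0.014,0.003,-0.014],0,0.0],
    [[-0.018,0.003,-0.016],0,0.0],
    [[-0.02,0.003,-0.0175],0,0.0],
  ],
)

```text
time: 21.9
ee_pos: [0.5706, 0.1897, 0.048]
tool_rot: [-0.005, 0.991, -0.13, 0.002]
wrist_force: [-0.1, 0.4, -0.4]
width: -0.0003
```

```bash
python3 -c "
from h import *
gp();mask('side',dp=(-.02,0,.03),U=20,D=24)"
```

```text
t 21.90 gauge x 0.0263 y 0.0528 z 0.0480 yaw -14.96 F [-0.1  0.4 -0.4] w -0.0003
side 262 166
166 ..............................###23333#######..........
167 ..............................#####222#######..........
168 ..............................###############..........
169 ..............................###############..........
170 ...............................##############..........
171 ...............................##############..........
172 ...............................#############...........
173 ................................############...........
174 .............................56.############...........
175 ............................566422#########2..........4
176 ............................4666543#######23.........44
177 ...........................34556654#######43.........34
178 ...........................44555544#######43.........24
179 ..................6.......3455543.4#######44..........2
180 .................36656....445544..4#######44..........2
181 .................4666666.3455543..4#######44...........
182 ................256666664445544...4#######
[... 933 characters left out ...]
665666555555545544444556666.............
199 .........23#256666666666666555444444446666344..........
200 .........##2256655566666666665555444436665344#.........
201 ........2##2266654555566666666665554336664233#.........
202 ........###2366655454555666666666654246663#22#.........
203 ........###2466654454445555666666663246662####.........
204 ........###266655544544545555666666324666#####.........
205 .......2##2266656555544455454556666545665#####.........
206 .......###2366655666554454554455556656665####..........
207 .......###2466656666665555454554445566664####..........
208 .......##22566666666666665555444444466663####..........
209 .......##22566666666666666655444544366662####..........
```

```bash
python3 - <<'E'
from h import *
for xs in(-.0107,0,.0107):
    b=np.array([xs*.906-.0059,.049,.048-xs*.4226-.0127])
    for t in(0,.014,.054):
        q=b+t*np.array([.4226,0,.906]);print(xs,t,proj("side",[*(C+EX*q[0]+EY*q[1]),q[2]]).round(1),q.round(4))
E
```

```text
-0.0107 0 [[282.9 200.1]] [-0.0156  0.049   0.0398]
-0.0107 0.014 [[285.4 195.6]] [-0.0097  0.049   0.0525]
-0.0107 0.054 [[292.6 182.6]] [0.0072 0.049  0.0887]
0 0 [[287.3 201.9]] [-0.0059  0.049   0.0353]
0 0.014 [[289.8 197.5]] [0.    0.049 0.048]
0 0.054 [[297.  184.5]] [0.0169 0.049  0.0842]
0.0107 0 [[291.6 203.7]] [0.0038 0.049  0.0308]
0.0107 0.014 [[294.1 199.3]] [0.0097 0.049  0.0435]
0.0107 0.054 [[301.5 186.4]] [0.0266 0.049  0.0797]
```

>>> step_arm(
  targets=[
    [[0.001,0,0],0,0.0],
    [[0.002,0,0],0,0.0],
    [[0.003,0,0],0,0.0],
    [[0.005,0,0],0,0.0],
    [[0.007,0,0],0,0.0],
    [[0.007,0,0],0,0.0],
  ],
)

```text
time: 22.7
ee_pos: [0.5746, 0.1874, 0.0468]
tool_rot: [-0.004, 0.991, -0.13, -0.001]
wrist_force: [0.4, -1.0, 0.1]
width: 0.0001
```

```bash
python3 -c "
from h import *
gp();mask('side',dp=(-.02,0,.03),U=20,D=14)"
```

```text
t 22.70 gauge x 0.0308 y 0.0517 z 0.0468 yaw -14.97 F [ 0.4 -1.   0.1] w 0.0001
side 264 167
167 ..............................####23332#######.........
168 ..............................#######2#######..........
169 ...............................##############..........
170 ...............................##############..........
171 ...............................##############..........
172 ...............................##############..........
173 ...............................#############..........4
174 ................................############.........44
175 ................................############........443
176 .............................56...2#########.......4532
177 ............................4665644#######23.......3433
178 ............................4666654#######34.......2444
179 ................5..........34566664#######34........244
180 ...............46656......344455544#######34........323
181 ...............4666666....4555544.4#######34.........33
182 ..............2566666666.4455543..42######34...........
183 ..............266655666534555443..42######3
[... 332 characters left out ...]
65344445554335444455666556..............
190 ...........#24664244545443345544454556666..............
191 ...........225653334445443355544444446666..............
192 ...........226632334444433466554444436666..............
193 ..........2236643333444444456665554425666..............
194 ..........#246643333344444356666655226665..............
195 ..........#256644343333333455666666226665..............
196 .........2225664543333332355455566654666...............
197 .......33#236665654333322454444555665666...............
198 .......34#246665666543334545445444566666...............
199 .......23#256656666655556655544444446666443#...........
200 .......#22256655566666666665554444436665344#...........
```

The stem is up and leaning on the closed fingers, but the base is perched on the pocket's uphill edge, not down in it. I'll lower the fingers, then open and close them around the stem quickly to regrasp it.

>>> step_arm(
  targets=[
    [[0,0.001,0.005],0,0.0],
    [[0,0.001,0.01],0,0.0],
    [[0,0.001,0.014],0,0.0],
    [[-0.003,0.001,0.014],0,0.04],
    [[-0.015,0.001,0.014],0,0.04],
    [[-0.024,0.001,0.014],0,0.0],
    [[-0.024,0.001,0.014],0,0.0],
    [[-0.024,0.001,0.014],0,0.0],
  ],
)

```text
time: 23.75
ee_pos: [0.5513, 0.193, 0.0331]
tool_rot: [-0.004, 0.991, -0.13, -0.001]
wrist_force: [0.6, -1.2, 0.5]
width: 0.0001
```

```bash
python3 -c "
from h import *
gp();mask('side',dp=(-.02,0,.03),L=25,Rr=40,U=26,D=24)"
```

```text
t 23.75 gauge x 0.0068 y 0.0510 z 0.0331 yaw -14.95 F [ 0.6 -1.2  0.5] w 0.0001
side 258 166
166 .........................####3323#########....................444
167 .........................####2333########.....................544
168 .........................###23332########.....................444
169 .........................###23222########....................3444
170 .........................####2222########....................3444
171 ........................####33332########....................4444
172 ........................####33332########....................4444
173 .........................###22222#######....................34444
174 .........................###############...................445444
175 .........................###############..................4434444
176 .........................###############.................44324444
177 ..........................##############.................34334444
178 ..........................#############..................24443333
179 ......................5...#############..................23443443
180 .....................36
[... 1792 characters left out ...]

206 ...........###2266655666654445555455556656665####................
207 ...........##22466656666665555455454545566664####................
208 ...........##22566666666666565555455444456663####................
209 ...........##22566666666666666665544545366662####................
210 ..........2##22666666666666666666555544266662####................
211 ..........###2366665556666666666666655326665#####................
212 ..........##22466654455566666666666665226665####.................
213 ..........##22566554554556666666666665#36664####.................
214 .........2##22666555454445556666666664236663####.................
215 .........###23666555555545545556666664246662####.................
```

The regrasp missed and the foot fell back to lying in pocket 2, with the stem tip near side pixel (312,200). Next I'll grip the stem near its tip, pull the foot downhill to clear the uphill wall, release it, and raise it again more gently.

>>> step_arm(
  targets=[
    [[0,0,-0.02],0,0.03],
    [[0.01,0,-0.03],0,0.05],
    [[0.025,0,-0.03],0,0.05],
    [[0.039,0,-0.025],0,0.05],
    [[0.04,0,0],0,0.05],
    [[0.04,0,0.02],0,0.05],
    [[0.04,0,0.034],0,0.05],
    [[0.04,0,0.036],0,0.05],
  ],
)

```text
time: 24.8
ee_pos: [0.5891, 0.1826, -0.0045]
tool_rot: [-0.003, 0.991, -0.13, -0.002]
wrist_force: [-0.4, -0.3, 0.4]
width: 0.05
```

>>> step_arm(
  targets=[
    [[0,0,0],0,0.03],
    [[0,0,0],0,0.0],
    [[0,0,0],0,0.0],
    [[0,0,0],0,0.0],
  ],
)

```text
time: 25.3
ee_pos: [0.5895, 0.1828, -0.004]
tool_rot: [-0.004, 0.991, -0.13, -0.001]
wrist_force: [0.2, 0.9, 0.9]
width: 0.0117
```

```bash
python3 -c "
from h import *
gp();mask('side',dp=(-.02,0,.03),L=35,Rr=30,U=16,D=16)"
```

```text
t 25.30 gauge x 0.0464 y 0.0510 z -0.0040 yaw -14.96 F [0.2 0.9 0.9] w 0.0117
side 266 190
190 .........2246665666666555455444445562#############...............
191 .........#256665556666665555444444463#############...............
192 ........22266654455566655544544444364#############...............
193 ........22366654454455544444455544255#############...............
194 ........#2466655454444444444445552266#############...............
195 ........#2566555544444455545455562256#############...............
196 .......222566456555445555554466564555#############...............
197 .....33#236665666655555455543666666663############...............
198 .....34#24666566666655455545466666666543#########2...............
199 .....222256666665666654444444666666666642######232...............
200 .....##2256665666666644444443455555566642######342...............
201 ....2##2266654555566655433343333344445542######34................
202 ....###2366654454456666654334554235443342######34................
203 ....###2466655554445555665555664246562#42######34................
204 ....##2256655545444454555
[... 530 characters left out ...]

212 ..##22466655455566666666666665236665####.........................
213 ..##22566554554456666666666665236664####.........................
214 .2##23666555455555555666666664246663####.........................
215 .###23666555554445555556666665246662####.........................
216 .##22466656665544555454555666555666#####.........................
217 .##22566566666655455555554555666665#####.........................
218 2##22566566666665555445455545556665#####.........................
219 ###23666466666666666555455544446664####..........................
220 ###24666566666666666665555445346663####..........................
221 ##225666566666666666666665554256662####..........................
```

>>> step_arm(
  targets=[
    [[0.003,0,0.001],0,0.0],
    [[0.006,0,0.002],0,0.0],
    [[0.009,0,0.002],0,0.0],
    [[0.011,0,0.003],0,0.0],
    [[0.011,0,0.003],0,0.0],
  ],
)

```text
time: 25.98
ee_pos: [0.5996, 0.18, -0.0071]
tool_rot: [-0.004, 0.991, -0.13, -0.002]
wrist_force: [-4.4, 1.2, 6.6]
width: 0.0115
```

```bash
python3 -c "
from h import *
gp();mask('side',dp=(-.02,0,.03),L=35,Rr=30,U=16,D=16)"
```

```text
t 25.98 gauge x 0.0568 y 0.0510 z -0.0071 yaw -14.98 F [-4.4  1.2  6.6] w 0.0115
side 271 192
192 ...2226565445556666665644444536666...############................
193 ...2236665445445556666544444426665...############2...............
194 ...2246665545444455566545444325665...#############...............
195 ...2256655544444444556555444426665...#############...............
196 ..22256646655544455555455454456555...############................
197 33#2366656666555455454455545466655555############................
198 34224666566666655554454555454666666662###########................
199 23#256666666666666655444544546666666643##########................
200 ##225666555666666666644444445566666666532######33................
201 ##226665455556666666643344444444555666542######43................
202 ##23666544445566666663233333344333444554#######43................
203 ##24666554454455556665542232455522222444#######43................
204 #22566555454445455556665543#5666#####..4#######43................
205 #2266655555544454554566666545665#####..4#######43................
206 #236665666665545555545
[... 533 characters left out ...]

214 2666555555455556666666664236663####..............................
215 3666555545455555556666664246662####..............................
216 466656665555555554555666555666#####..............................
217 566566666655555555445556666665#####..............................
218 566566666665555545445544556665#####..............................
219 666466666666665555455444446664####...............................
220 666566666666666665555544346663####...............................
221 666566666666666666665544256662####...............................
222 66655566666666666666665325666#####...............................
223 66555656666666666666666226666#####...............................
```

>>> step_arm(
  targets=[
    [[0,0,0],0,0.02],
    [[0,0,0],0,0.035],
    [[0,0,0],0,0.04],
    [[0.012,0,0],0,0.04],
    [[0.024,0,0],0,0.04],
    [[0.028,0,0],0,0.02],
    [[0.028,0,0],0,0.0],
    [[0.028,0,0],0,0.0],
  ],
)

```text
time: 27.02
ee_pos: [0.6263, 0.1727, -0.0074]
tool_rot: [-0.004, 0.991, -0.13, -0.002]
wrist_force: [0.0, 1.0, -0.4]
width: 0.0003
```

```bash
python3 -c "
from h import *
gp();mask('side',dp=(-.02,0,.03),L=45,Rr=20,U=16,D=16)"
```

```text
t 27.02 gauge x 0.0846 y 0.0509 z -0.0074 yaw -14.98 F [ 0.   1.  -0.4] w 0.0003
side 273 192
192 .2226665444556666666444444436666................############.....
193 .2#36665444455556666444444425665................#############....
194 .2246665545444455666444444226665................############.....
195 .#256655544444454555545544#25565................############.....
196 22256646655544454444555544355565................############2....
197 #236665666655544545455554566666655555555.........###########.....
198 #2466656666666555454545544766666666666665555......##########.....
199 #2566666666666665554455444666666666666666666......3#######32.....
200 22566556565666666654444444555566666666666666.....54#######43.....
201 22666545555666666664334443434445555555666665......4#######44.....
202 23666554445566666664233332354432333444555555.....54#######4......
203 2466655444445555666543222246552####..444434.......4######24......
204 2566555444444545556665453#5666#####...............4######24......
205 266655555444454545556666545665#####..............54######24......
206 3666566665544454444555
[... 533 characters left out ...]

214 66555454545555666666664236663####................................
215 66555554455545556666664246662####................................
216 6656655544555554555566655666#####................................
217 6566666654555555444555666665#####................................
218 6566666665555455455545556665#####................................
219 6466666666666554455544446664####.................................
220 6566666666666655555544346663####.................................
221 6566666666666666555554256662####.................................
222 655666666666666666655326666#####.................................
223 555666666666666666666226666#####.................................
```

>>> step_arm(
  targets=[
    [[-0.006,0,0],0,0.0],
    [[-0.012,0,0],0,0.0],
    [[-0.0145,0,0],0,0.0],
    [[-0.0155,0,-0.002],0,0.0],
    [[-0.016,0,-0.005],0,0.0],
    [[-0.0165,0,-0.008],0,0.0],
    [[-0.017,0,-0.011],0,0.0],
    [[-0.018,0,-0.014],0,0.0],
  ],
)

```text
time: 28.08
ee_pos: [0.6091, 0.1773, 0.0071]
tool_rot: [-0.004, 0.991, -0.13, -0.002]
wrist_force: [-0.2, 0.2, 0.1]
width: 0.0
```

```bash
python3 -c "
from h import *
gp();mask('side',dp=(-.02,0,.03),L=45,Rr=20,U=20,D=20)"
```

```text
t 28.07 gauge x 0.0667 y 0.0508 z 0.0071 yaw -14.98 F [-0.2  0.2  0.1] w 0.0000
side 265 183
183 .............2666556666556.....................####33332#####....
184 ............3366654556566665...................####33332#####....
185 ............246665455555666665.................####2#22#####.....
186 ...........#256655544544556666556..............#############.....
187 ...........#25664554544454555666655.............#############....
188 ..........222666555555444445455566655...........############.....
189 ..........#23666666655544545544555666555........############.....
190 ..........#24666666666655445544445556666........############.....
191 ..........#25666555666665555544444446666........############.....
192 .........2226665545556666665555444435666.........###########.....
193 .........2236665544445556555544444425665.........43#######33.....
194 .........#246665545444455443333455225555..555544444#######44.....
195 .........225665554444445444444345644555555666666534#######43.....
196 ........2225664665544444455544356666666666666666534#######43.....
197 ......33#23666566665554
[... 1092 characters left out ...]

213 ...##22666555445556666666666665236664####........................
214 ..2##22666555555455555666666664#36663####........................
215 ..###23666555555455545556666664246662####........................
216 ..###2466656665545554554555666555666#####........................
217 ..##22566656666555555554445555666666#####........................
218 .2##22566566666665555455554445556665#####........................
219 .###23666466666666666555455444446664####.........................
220 .##224666566666666666656555444346663####.........................
221 .##225666566666666666666555554256662####.........................
222 2##226666556666666666666666553266662####.........................
```

>>> step_arm(
  targets=[
    [[-0.0005,0,-0.003],0,0.0],
    [[-0.0015,0,-0.006],0,0.0],
    [[-0.0025,0,-0.009],0,0.0],
    [[-0.0035,0,-0.012],0,0.0],
    [[-0.005,0,-0.015],0,0.0],
    [[-0.007,0,-0.018],0,0.0],
    [[-0.009,0,-0.021],0,0.0],
  ],
)

```text
time: 29.0
ee_pos: [0.6004, 0.1796, 0.0287]
tool_rot: [-0.004, 0.991, -0.13, -0.002]
wrist_force: [-0.2, -0.1, -0.4]
width: -0.0002
```

```bash
python3 -c "
from h import *
gp();mask('side',dp=(-.02,0,.03),L=45,Rr=20,U=20,D=20)"
```

```text
t 29.00 gauge x 0.0577 y 0.0508 z 0.0287 yaw -14.98 F [-0.2 -0.1 -0.4] w -0.0002
side 261 175
175 ..............................................2###23333######2443
176 ...............................................####2222######455#
177 ...............................................#############24442
178 ...............................................#############23333
179 ...................5...........................##############3334
180 ..................36556.........................############24443
181 ..................4666666.......................############34343
182 .................2566666655....................#############34.4.
183 .................2666556666555..................############.....
184 ................3366654556566665.................#3########2.....
185 ................246665445555666655...............34#######33.....
186 ...............#256654545444556666556............44#######44.....
187 ...............225664554454444556566655..........44#######43.....
188 ..............222666565554445445555566655....445.44#######43.....
189 ..............22366666
[... 1093 characters left out ...]

205 ........2##2266655555544454555556666535665#####..................
206 ........###2366656665554454455455556656665####...................
207 ........###2466656666665554445444445666664####...................
208 ........##22566656666666655555444445456663####...................
209 ........##22566666666666666665544544366662####...................
210 .......2##22666666666666666666555544266662####...................
211 .......###2366665556666666666666655326665####....................
212 .......##22466654555566666666666665236665####....................
213 .......##22566554455556666666666665236664####....................
214 ......2##22666545455455555666666664236663####....................
```

>>> step_arm(
  targets=[
    [[-0.002,0,-0.003],0,0.0],
    [[-0.0045,0,-0.006],0,0.0],
    [[-0.007,0,-0.009],0,0.0],
    [[-0.01,0,-0.011],0,0.0],
    [[-0.013,0,-0.012],0,0.0],
    [[-0.016,0,-0.013],0,0.0],
    [[-0.019,0,-0.014],0,0.0],
  ],
)

```text
time: 29.92
ee_pos: [0.584, 0.1849, 0.0444]
tool_rot: [-0.004, 0.991, -0.13, 0.0]
wrist_force: [4.0, -2.1, 8.6]
width: 0.0003
```

```bash
python3 -c "
from h import *
gp();mask('side',dp=(-.02,0,.03),L=45,Rr=20,U=20,D=24)"
```

```text
t 29.93 gauge x 0.0405 y 0.0516 z 0.0444 yaw -14.97 F [ 4.  -2.1  8.6] w 0.0003
side 253 168
168 ..............................................###233332######....
169 ..............................................#####222#######....
170 ..............................................##############.....
171 ..............................................##############.....
172 ...............................................#############.....
173 ...............................................#############.....
174 ...............................................#############....4
175 ...............................................#############...44
176 ...............................................#############..443
177 .................................................###########..343
178 .................................................32#######22..244
179 ...........................5.....................43#######43...24
180 ..........................36556..................43#######43...22
181 ..........................4666666................43#######43....3
182 .......................
[... 1372 characters left out ...]

202 .................2##2366655554556666554335655246663#22#..........
203 .................###2466655454445555666556664#46662####..........
204 .................##22566555545444445556666663#5666#####..........
205 ................2##2266655555544555555556666545665#####..........
206 ................###2366656666654544544455556665665####...........
207 ................##22466656666665555455444545566664####...........
208 ................###2566666666666665555444444456663####...........
209 ................##22566666666666666655444444366662####...........
210 ...............2##2266666666666666666655544426666#####...........
211 ...............###2366665556666666666666655325665#####...........
```

>>> step_arm(
  targets=[
    [[0.005,0,0.005],0,0.0],
    [[0.006,0,0.012],0,0.0],
    [[0.005,0,0.016],0,0.0],
    [[0.001,0,0.016],0,0.0],
    [[-0.003,0,0.015],0,0.0],
    [[-0.007,0,0.014],0,0.0],
    [[-0.01,0,0.013],0,0.0],
  ],
)

```text
time: 30.85
ee_pos: [0.5905, 0.1894, 0.0402]
tool_rot: [-0.009, 0.991, -0.13, 0.015]
wrist_force: [29.4, -11.1, 38.1]
width: 0.0001
```

```bash
python3 -c "
from h import *
gp();mask('side',dp=(-.02,0,.03),L=40,Rr=20,U=20,D=20)"
```

```text
t 30.85 gauge x 0.0456 y 0.0577 z 0.0402 yaw -14.90 F [ 29.4 -11.1  38.1] w 0.0001
side 261 168
168 .......................................####3333########....4
169 .......................................###233332######....34
170 .......................................####2##2#######....34
171 .......................................###############....44
172 ........................................##############....44
173 ........................................##############...344
174 ........................................##############..4455
175 .........................................############2.44344
176 .........................................############2453244
177 .........................................############3343344
178 ...........................................2########23244433
179 ...................5.......................42#######33.34434
180 ..................36656....................42######243.33344
181 ..................4666666..................43######242..3333
182 .................2566666655................43######242.....3
183 .................26665566
[... 895 characters left out ...]
33#236665666643444445555434565666.................
198 ..........34#2466656666434444445443455666664................
199 ..........23#256666666654444444433344446666343..............
200 ..........##2256665566665554444434454436665344#.............
201 .........2##2266654555666655543333454346664233#.............
202 .........2##2366655455456666654323555246663#22#.............
203 .........###2466655454445556666555663#46662####.............
204 .........##22566555444445545556666663#4666#####.............
205 ........2###266655655544455445556666535665#####.............
206 ........###2366646666554454555455556656665####..............
207 ........###2466656666665555454455445566664####..............
```

>>> step_arm(
  targets=[
    [[0.003,0,-0.002],0,0.0],
    [[0.006,0.003,-0.002],0,0.0],
    [[0.009,0.005,0.0],0,0.0],
    [[0.011,0.006,0.006],0,0.0],
    [[0.011,0.006,0.012],0,0.0],
    [[0.009,0.006,0.016],0,0.0],
  ],
)

```text
time: 31.65
ee_pos: [0.5972, 0.1816, 0.0235]
tool_rot: [-0.009, 0.991, -0.13, 0.014]
wrist_force: [0.4, -0.5, 0.0]
width: 0.0002
```

```bash
python3 -c "
from h import *
gp();mask('side',dp=(-.02,0,.03),L=45,Rr=20,U=20,D=20)"
```

```text
t 31.65 gauge x 0.0542 y 0.0519 z 0.0235 yaw -14.91 F [ 0.4 -0.5  0. ] w 0.0002
side 260 176
176 ............................................####2222########45445
177 ............................................####33332######244444
178 ............................................####22232######333233
179 ....................5.......................###############344344
180 ...................36566....................###############444454
181 ...................4666666...................##############333333
182 ..................2566666655.................##############.344.5
183 ..................26665566665555.............#############.......
184 .................3366654555566665.............############.......
185 .................246665444555566655...........############.......
186 ................#256654444444556666566..........3#########.......
187 ................225664554554444565566655........42######23.......
188 ...............222666565555444545555566655......42######34.......
189 ...............223666666655544444544455666555...42######34.......
190 ...............#2466666
[... 1092 characters left out ...]

206 .........###2366656666555455554455556655665####..................
207 .........###2466656666665555555444455566664####..................
208 .........##22566656666666565554444444456663####..................
209 ........2##22566666666666666655545444356662####..................
210 ........2##2266666666666566666655555426666#####..................
211 ........###2366665556666666666666655326665#####..................
212 ........###2466655555566666666666665#36665####...................
213 ........##22566655454556666666666665236664####...................
214 .......2##22666555554555555666666664236663####...................
215 .......###23666555545445455556666664246662####...................
```

>>> step_arm(
  targets=[
    [[0.013,0.001,0],0,0.0],
    [[0.025,0.001,0],0,0.0],
    [[0.025,0.001,0.02],0,0.0],
    [[0.025,0.001,0.038],0,0.0],
    [[0.02,0.001,0.041],0,0.0],
    [[0.015,0.001,0.041],0,0.0],
    [[0.013,0.001,0.041],0,0.0],
    [[0.013,0.001,0.041],0,0.0],
  ],
)

```text
time: 32.7
ee_pos: [0.6104, 0.1781, -0.0168]
tool_rot: [-0.009, 0.991, -0.129, 0.014]
wrist_force: [-0.8, -0.2, 0.3]
width: -0.0002
```

```bash
python3 -c "
from h import *
gp();mask('side',dp=(-.02,0,.03),L=45,Rr=20,U=4,D=18)"
```

```text
t 32.70 gauge x 0.0678 y 0.0519 z -0.0168 yaw -14.89 F [-0.8 -0.2  0.3] w -0.0002
side 266 207
207 ...##.2466656666665555455444445566664####.......43######34.......
208 ...##22566656666666665554444544456663####.......43######34.......
209 ..2##22566666666666666555544444356662####.......43######34.......
210 ..###2266666666666666666655554426666.####.......43######34.......
211 ..###2366665556666666666666665326665####2........433333345.......
212 ..###2466654455566666666666665#36665####.........................
213 ..###2566555454456566666666665236664####.........................
214 .2##22666555554555555666666664236663####.........................
215 .###23666555544555555556666664246662####.........................
216 .###2466656655545555554555566555666#####.........................
217 .##22566566666655545555454555666665#####.........................
218 2##22566566666665555455455545556665#####.........................
219 ###23666466666666666555445544446664####..........................
220 ###24666566666666666655555455346663####..........................
221 ##225666566666666666666655554256662####..........................
222 ##22566656566666666666666665326666#####..........................
223 ##22666555666666666666666666226666#####..........................
224 ##23666555556666666666666665236665#####..........................
225 ##25666554555556666666666665236665#####..........................
226 #226666555545555566656666664246663####...........................
227 #226665554545555555566666662#46662####...........................
228 #23666566555555555555656666545666#####...........................
```

>>> step_arm(
  targets=[
    [[-0.0015,0,-0.003],0,0.0],
    [[-0.002,0,-0.006],0,0.0],
    [[-0.003,0,-0.009],0,0.0],
    [[-0.004,0,-0.012],0,0.0],
    [[-0.005,0,-0.015],0,0.0],
    [[-0.0065,0,-0.018],0,0.0],
    [[-0.0085,0,-0.021],0,0.0],
    [[-0.0105,0,-0.024],0,0.0],
  ],
)

```text
time: 33.75
ee_pos: [0.5995, 0.1805, 0.007]
tool_rot: [-0.009, 0.991, -0.129, 0.015]
wrist_force: [0.7, -0.3, 1.5]
width: -0.0004
```

```bash
python3 -c "
from h import *
gp();mask('side',dp=(-.02,0,.03),L=45,Rr=20,U=20,D=16)"
```

```text
t 33.75 gauge x 0.0567 y 0.0514 z 0.0070 yaw -14.89 F [ 0.7 -0.3  1.5] w -0.0004
side 261 182
182 .................2566666665..................###22222###2###44...
183 .................2666556666556..............2###22222######......
184 ................3366654555566655............####33332######......
185 ................246665444455666655..........####22222######......
186 ...............#256655445444456666556.......2##############......
187 ...............225664554444445555666655....43##############......
188 ..............2226665655555444545555666454555##############......
189 ..............2236666666555445445444555455566#############.......
190 ..............#2456656666665554545444455566662############.......
191 ..............22566555566666655554344556656654############.......
192 .............222666544555665455644455666665554############.......
193 .............22366655444445333454566666555443...3#######23.......
194 .............2246665545533334345656655554334....42######34.......
195 .............2256655544433444366665555433556....42######34.......
196 ............2225664665
[... 813 characters left out ...]

208 ........##22566656666666666554454545456663####...................
209 ........##22566666666666666655444544366662####...................
210 .......2##2266666666666666666655555426666#####...................
211 .......###2366665556666666666666655226665#####...................
212 .......###2466654555566666666666665236665####....................
213 .......##22566555544555666666666665236664####....................
214 ......2##22666555555445556666666664#36663####....................
215 ......###23666555555455455556666664246662####....................
216 ......###2466656655545555555555566555666#####....................
217 ......##22566566666555555555455555666665#####....................
```

>>> step_arm(
  targets=[
    [[-0.003,0,-0.004],0,0.0],
    [[-0.006,0,-0.008],0,0.0],
    [[-0.009,0,-0.011],0,0.0],
    [[-0.012,0,-0.014],0,0.0],
    [[-0.015,0,-0.016],0,0.0],
    [[-0.018,0,-0.018],0,0.0],
    [[-0.021,0,-0.019],0,0.0],
  ],
)

```text
time: 34.67
ee_pos: [0.5784, 0.1858, 0.0259]
tool_rot: [-0.009, 0.991, -0.129, 0.015]
wrist_force: [0.2, 1.1, -0.6]
width: -0.0001
```

```bash
python3 -c "
from h import *
gp();mask('side',dp=(-.02,0,.03),L=40,Rr=20,U=20,D=20)"
```

```text
t 34.67 gauge x 0.0348 y 0.0510 z 0.0259 yaw -14.89 F [ 0.2  1.1 -0.6] w -0.0001
side 256 175
175 .......................................###22222#######......
176 ......................................####23333#######.....4
177 .......................................###22222#######.....3
178 .......................................###############.....2
179 ........................5..............###############......
180 .......................46556...........###############......
181 .......................4666666..........#############.......
182 ......................2566666655......64#############.......
183 ......................2666556666566..566#############.......
184 .....................33666545565666636663############.......
185 .....................24666545555566535665323########2.......
186 ....................##56655544444554445564442######232......
187 ....................2256645544444433444444542######342......
188 ...................22266656555544434445435642######343......
189 ...................22366666665555344454435542######243......
190 ...................#2466666
[... 893 characters left out ...]
....###256655544444454555666666324666#####........
205 .............2##2266656555544555545566666535665#####........
206 .............###2366656666655454554455556655665####.........
207 .............###2466656666665555454454445566664####.........
208 .............###2566666666666565554454544456663####.........
209 ............2##22566666666666666665544544366662####.........
210 ............2##22666666666666666666555444266662####.........
211 ............###2366665556666666666656665326665#####.........
212 ............##22466654555566666666666665236665####..........
213 ...........2##22666554544556666666666665236664####..........
214 ...........2##22666555455555556666666664246663####..........
```

>>> step_arm(
  targets=[
    [[-0.001,0,0],0,0.0],
    [[-0.002,0,0],0,0.0],
    [[-0.003,0,0],0,0.0],
    [[-0.003,0,0],0,0.0],
  ],
)

```text
time: 35.22
ee_pos: [0.575, 0.1865, 0.0258]
tool_rot: [-0.009, 0.991, -0.129, 0.014]
wrist_force: [-0.3, 0.7, 0.1]
width: 0.0
```

```bash
python3 -c "
from h import *
gp();mask('side',dp=(-.02,0,.03),L=30,Rr=15,U=16,D=16)"
```

```text
t 35.23 gauge x 0.0314 y 0.0509 z 0.0258 yaw -14.89 F [-0.3  0.7  0.1] w 0.0000
side 264 179
179 ................5............###############.
180 ...............46666..........##############.
181 ...............4666666.......4##############.
182 ..............2566666655....56##############.
183 ..............2666556666666.664#############.
184 .............336665455666653566############2.
185 .............2466654545556434562##2########3.
186 ............#2566544454444344453343#######32.
187 ............2#566455454443444544453#######42.
188 ...........222666565555443444443554#######42.
189 ...........#23666666655533455443544#######43.
190 ...........224666666666634445434544#######43.
191 ...........225665555666534454444444#######43.
192 ..........2226665445556444544355444#######43.
193 ..........2236665545445344544365544#######43.
194 ..........#246665545444445443566554#######44.
195 ..........##5665555444345444266666432333334..
196 .........22256646653444445433556665545555....
197 .......34#236665664#44454443444555665666.....
198 .......34#246665664334455444445444556666.....
199 .......23#256666666544454444534544446566343..
200 .......#22256655566665544444445444436665344#.
201 ......2##2266654455566655532465554346664233#.
202 ......###2366655454456666654566654246663#22#.
203 ......###2466655454445555665666664246662####.
204 ......2#22566555454445545556666663#5666#####.
205 .....2##2266655555544555555556666545665#####.
206 .....####366656666554445554555556655665####..
207 .....###2466656666665554454445445566664####..
208 .....##22566656666666665555455444456663####..
209 .....##22566666666666666665545544366662####..
210 ....2##22666666656666666666555544266662####..
```

>>> step_arm(
  targets=[
    [[0.001,0,0],0,0.0],
    [[0.002,0,0],0,0.0],
    [[0.003,0,0],0,0.0],
    [[0.004,0,0],0,0.0],
    [[0.005,0,0],0,0.0],
    [[0.006,0,0],0,0.0],
  ],
)

```text
time: 36.02
ee_pos: [0.5809, 0.185, 0.0259]
tool_rot: [-0.009, 0.991, -0.129, 0.014]
wrist_force: [-1.0, -1.0, 0.0]
width: -0.0004
```

```bash
python3 -c "
from h import *
gp();mask('side',dp=(-.02,0,.03),L=36,Rr=15,U=16,D=16)"
```

```text
t 36.02 gauge x 0.0375 y 0.0509 z 0.0259 yaw -14.89 F [-1. -1.  0.] w -0.0004
side 261 179
179 ...................5...............###############.
180 ..................36565.............##############.
181 ..................4666666...........##############.
182 .................2566566655......66.##############.
183 .................2666556666555..56662############2.
184 ................336665455656666456665############3.
185 ................2466554455556663466663.2#########3.
186 ...............#2566554454445543455555.43#######32.
187 ...............22566455444444434444445643######242.
188 ..............222666565555444444454446643######242.
189 ..............#23666666655544345544345653######243.
190 ..............224666666666653445543354553#######43.
191 ..............#25666555666653455443444443#######43.
192 .............2226665545556644555434444444#######43.
193 .............2236665544445444544435554434#######44.
194 .............#246665445544345444356555234#######43.
195 .............225665554444344454346666622433322334..
196 ............22256646652453454443555666445555.......
197 ..........33#236665565#44454443344555665666........
198 ..........342246665664334444533445444566656........
199 ..........232256666665544444544544454446666343.....
200 ..........##2256665656665554455445554436665444#....
201 .........2##2266654555566655543355544346664233#....
202 .........###2366655444455666654566665246663#22#....
203 .........###2466655454445555665666664#46662####....
204 .........##22566555545444545556666663#5666#####....
205 ........2##2266656555544454555556666545665#####....
206 ........###2366656666555554554455556666665####.....
207 ........###2466656666665555454454445566664####.....
208 ........##22566666666666665555455545456663####.....
209 .......2##22666666666666666665544544366662####.....
210 .......2##2266666666666666666655554426666###.#.....
```

>>> step_arm(
  targets=[
    [[0.002,0,0],0,0.0],
    [[0.004,0,0],0,0.0],
    [[0.006,0,0],0,0.0],
    [[0.008,0,0],0,0.0],
  ],
)

```text
time: 36.58
ee_pos: [0.589, 0.1829, 0.0262]
tool_rot: [-0.009, 0.991, -0.129, 0.014]
wrist_force: [0.4, -0.3, 1.4]
width: 0.0001
```

```bash
python3 -c "
from h import *
gp();mask('side',dp=(-.02,0,.03),L=40,Rr=15,U=16,D=16)"
```

```text
t 36.58 gauge x 0.0458 y 0.0510 z 0.0262 yaw -14.89 F [ 0.4 -0.3  1.4] w 0.0001
side 261 179
179 ...................5...................###############2
180 ..................46666.................##############.
181 ..................4666666...............#############..
182 .................2566666665......66.....#############..
183 .................2666556666556..56655....############..
184 ................3366654555666664566665...############..
185 ................2466554555455663456666.....2#########..
186 ...............22566554454445543455555.....42######232.
187 ...............225664554544454344544455....42######343.
188 ..............222666565555445444454446665..42######243.
189 ..............#236666666555543454443556665642######243.
190 ..............2246666666666534445433445566642######243.
191 ..............2256655556666534455434444466643######243.
192 .............22266654455566444554344444366643######242.
193 .............22366655444454445544255444256643######243.
194 .............#2466655454443445443566552266643#######4..
195 .............225665555444344554346666622566
[... 212 characters left out ...]
6666665544444444544444446666344.........
200 ..........###256665556665544454445454436665444#........
201 .........2##2266654555566655543455554346664233#........
202 .........2##2365655444556666653566655246663#22#........
203 .........###2466554454445556665666663#46662####........
204 .........###2566555444444545556666663#5666#####........
205 ........2##2266655555544455545556666545665#####........
206 ........###2366656666554455454455556655665####.........
207 ........###2466655666655555445454445666664####.........
208 ........##22566666666666665555545444466663####.........
209 .......2##22566666666666666655545445356662####.........
210 .......2##2266666666666666666655554426666#####.........
```

The foot now stands free in pocket 2: the tip at side pixel (295.5,184) matches the position predicted for a seated foot to within a pixel. I'll retreat the gripper clear.

>>> step_arm(
  targets=[
    [[0.012,0,0],0,0.0],
    [[0.025,0,-0.01],0,0.0],
    [[0.03,0,-0.04],0,0.0],
    [[0.03,0,-0.08],0,0.0],
    [[0.03,0,-0.12],0,0.0],
    [[0.03,0,-0.16],0,0.0],
    [[0.03,0,-0.18],0,0.0],
    [[0.03,0,-0.18],0,0.0],
  ],
)

```text
time: 37.62
ee_pos: [0.6145, 0.1727, 0.2095]
tool_rot: [-0.01, 0.991, -0.13, 0.017]
wrist_force: [-0.6, -0.5, -0.3]
width: 0.0002
```

```bash
cat >> h.py <<'E'
def show(n,x0,x1,y0,y1):
    im=snapshot(n);hsv=cv2.cvtColor(im,cv2.COLOR_RGB2HSV);print(n,x0)
    for r in range(y0,y1):print(r,"".join("#" if hsv[r,c,2]<55 else("." if hsv[r,c,1]>60 else "%d"%(hsv[r,c,2]//26)) for c in range(x0,x1)))
E
python3 - <<'E'
from h import *
gp();show("side",276,306,178,204)
m=snapshot("side").astype(int);o=cv2.imread("pics/side0.png")[:,:,::-1].astype(int)
d=(np.abs(m-o).max(2)>45).astype(np.uint8);k,l,st,c=cv2.connectedComponentsWithStats(d)
for i in range(1,k):
    if st[i][4]>12:print("diff",st[i])
E
```

```text
t 37.62 gauge x 0.0731 y 0.0477 z 0.2095 yaw -14.92 F [-0.6 -0.5 -0.3] w 0.0002
side 276
178 ..............................
179 ....5.........................
180 ...46655......................
181 ...4666665....................
182 ..2565556655......66..........
183 ..2666556666555..56655........
184 .3366654555566664566665.......
185 .2456654445555663456666.......
186 22566544454445544455555.......
187 225664554444444345444455......
188 22666555555445444444346655....
189 23666666655554344444345666555.
190 24666566666653445543354556666.
191 25666555666653444443444446666.
192 26665445556644445434444436666.
193 36665444445444544335554425666.
194 46665545444345544356555225666.
195 56655554443445543466666225665.
196 5664665344444444355566644666..
197 6564665244454443344455665566..
198 6665664234444443444444556666..
199 666666554444454444445444666634
200 666556665554444543545443666534
201 665455556665554335555434666423
202 6655444556666653566654246663#2
203 6555444445555665666663246662##
diff [17  0  9  4 14]
diff [  22    0   63  116 5630]
diff [ 298    0   46  125 2541]
diff [340   0   3  21  27]
diff [ 4  5 10 12 29]
diff [ 3 21  6  9 17]
diff [ 2 34  5  6 14]
diff [ 1 45  6 20 27]
diff [ 3 48  9  5 14]
diff [13 49  3  8 13]
diff [ 1 69  5  9 19]
diff [ 7 95  9  6 16]
diff [   0   97  100  115 6048]
diff [   0  159   60  155 3555]
diff [292 183   7   4  15]
diff [   0  227  115  253 7736]
diff [ 62 327   5   4  14]
diff [301 358  15  27 220]
```

>>> step_arm(
  targets=[
    [[0,0.04,-0.02],0,0.0],
    [[-0.02,0.09,-0.02],0,0.0],
    [[-0.05,0.14,-0.02],0,0.0],
    [[-0.08,0.19,-0.02],0,0.0],
    [[-0.12,0.23,-0.02],0,0.0],
    [[-0.16,0.25,-0.02],0,0.0],
    [[-0.18,0.25,-0.02],0,0.0],
    [[-0.18,0.25,-0.02],0,0.0],
  ],
)

```text
time: 38.72
ee_pos: [0.3734, -0.0229, 0.2161]
tool_rot: [-0.009, 0.991, -0.13, 0.014]
wrist_force: [0.5, -0.4, 0.1]
width: 0.0002
```

```bash
python3 - <<'E'
from h import *
gp();show("top",205,250,220,258)
b=lambda xs,t:np.array([xs*.906-.0059+t*.4226,.0485,.048-xs*.4226-.0127+t*.906])
for xs in(-.008,-.004,0):
  for t in(.014,.054):
    q=b(xs,t);P=[*(C+EX*q[0]+EY*q[1]),q[2]];print(xs,t,proj("top",P).round(1),proj("side",P).round(1))
E
```

```text
t 38.73 gauge x -0.1092 y -0.2035 z 0.2161 yaw -14.91 F [ 0.5 -0.4  0.1] w 0.0002
top 205
220 .............................................
221 .............................................
222 .............................................
223 .............................................
224 .............................................
225 ......3333...................................
226 ....4432233333...............................
227 ....4444333322223............................
228 ...4444444443332222333.......................
229 ...4444444444443332222233....................
230 ..444444444444444443332222233................
231 ..44444444444444444444433232222..............
232 ..4444433333444444444444444333222223.........
233 .444443322223333344444444444443332222233.....
234 .4444433333322223444444444444444443333222223.
235 444444444443333334444444444444444444443332222
236 444443444444444334444444444444444444444444333
237 444443444444444444444444443333334444444444444
238 444443444444444444444444443222223444444444444
239 444444444544444444444444443333323444444444444
240 444444
[... 449 characters left out ...]
4544444444433333333333334444444445545554
250 444444444444444443333333433334444444454544545
251 454444444444444444323333333334444444455555455
252 444444444444444444322223233334444444545555455
253 444444444444444444432222222344444444444545455
254 344444444444444444443333333444444444444444545
255 233334444444444444444444444444444454444444554
256 222223333444444444444444444444444445454444444
257 222222223333344444444444444444444444455544554
-0.008 0.014 [[227.1 248.7]] [[286.5 196.2]]
-0.008 0.054 [[226.2 239.2]] [[293.7 183.2]]
-0.004 0.014 [[227.7 247.1]] [[288.1 196.9]]
-0.004 0.054 [[226.8 237.5]] [[295.3 183.9]]
0 0.014 [[228.3 245.4]] [[289.7 197.6]]
0 0.054 [[227.4 235.8]] [[297.  184.6]]
```

```bash
python3 -c "
from h import *
print(close_job());print(sense()['time'])"
```

```text
the job is handed in; nothing more can be done
None
the job is handed in; nothing more can be done
```

The foot from the frame is standing released in pocket 2, the first pocket that took it, so its base is the 24.5 mm one. I handed the job in with the clock at about 39 s of the 61 s allowed.

**What I did**
- I gripped the foot by its stem and tilted it about 22° in the jaws by pushing its base against the gauge's uphill side.
- I pressed it on pocket 1 with about 11 N and it was refused. It then went into pocket 2 and reached the floor, pressed there with about 22 N.

**What went wrong on the way**
- The first grasp closed above the stem. In the pictures the fingertips sat about 33 mm higher than the reported pose, so I allowed for that from then on.
- On its first release the foot slid down the slope and toppled, staying in pocket 2. Standing it up took three tries with the closed fingers, plus one grip to pull it downhill; a try at regrasping it missed and it fell back.
- During the second of those tries the wrist force peaked at about 50 N. That is within the 120 N limit. I can't tell whether any of it counted against the 40 N limit on the gripper's body.

**Last checks**
- **Seating:** in the side view the stem tip and base were within about a pixel of where a fully seated foot at 25° should appear. The top view agreed, though the tip was faint there. The foot did not move as the gripper withdrew.
- **Surroundings:** comparing the side view with the first picture showed no change beyond the arm, the emptied frame and the foot in the gauge. The two other feet and the loose things appear untouched.
- **Not confirmed:** the depth was judged from the pictures, to about 2–3 mm. I did not check after the topple whether the ordered steps had counted.

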